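# Draw the blanking plugs from a vacuum clamping block

### The job

Turn the pump's isolator off, then draw every blanking plug out of the vacuum block with the puller rod (lug into the slot, turn clockwise to lock, pull straight up) and stand each one upright on the floor of the wooden tray, unlocking the rod from it. When all are there, put the rod back upright in its stand, fully down, and then turn the isolator on again. Keep the isolator off while plugs are being drawn and leave the other things on the bench where they are.

Things in the scene. Friction and masses are not known exactly. Their poses are not given: they have to be found in the camera images.
- block: Aluminium vacuum clamping block, fixed, 86 (x) x 220 (y) x 42 mm high. Origin: centre of its underside. Three square ports 47 x 47 mm, 34 mm deep, open at the top, at y = -70, 0 and +70 mm on its centre line. Two or three of them hold blanking plugs, slots along the block's x.
- plug1: Blanking plug: square wooden block 44 x 44 x 34 mm, 130 g, dark steel top plate 8 mm thick; None when absent. Origin: centre of its underside, z up. Slot through the plate 28 mm along its x, 11 mm along its y, over a chamber 14 mm deep. Sits in a port of the block, top flush, so fingers cannot grip it and it cannot turn.
- plug2: Another plug, just like plug1; None when absent. In the chambers stops let the rod's lug turn clockwise (from above) from the slot to about 80 deg, no farther; from 60 deg on it holds firmly under the plate.
- plug3: Another plug, just like plug1; None when absent. To free the rod: stand the plug down, lower the rod till its collar is just above the plate, turn counter-clockwise back in line with the slot, lift.
- rod: Puller rod, 160 g, 102 mm long, upright in its stand at the start. Origin: centre of its lower end, z up towards the grip. From below: cross lug (quarter-turn thread) 24 mm along x, 7 mm along y, 6 mm high; 7 mm shaft to z = 18; round collar 38 mm across, z = 18 to 24; 12 mm rod to z = 44; square grip to z = 94; round cap 22 mm across to z = 102 mm.
- rod_grip (a point): Best point to grip the rod, on its axis, 64 mm above the rod's origin. The square wooden grip there is 18 x 18 mm, z = 44 to 94 mm on the rod, flats facing the rod's x and y. Keep the finger pads some 10 mm clear of the cap above, so that opening them does not lift it.
- rod_collar (a point): Centre of the collar's underside, 18 mm above the rod's origin. With the collar on a plug's top, the lug is in the chamber with 4 mm of play below the plate (rod origin 16 mm above plug origin). Turned and lifted, the plug hangs 4 mm lower (rod origin 20 mm above plug origin).
- stand: Dark wooden rod stand, fixed, 60 x 60 x 40 mm high. Origin: centre of its underside. In its top a well 28 mm along x by 16 mm along y, 25 mm deep; the rod's lug hangs in it (rod x along the stand's x, either way round) with the collar resting on top, rod origin then 22 mm above the stand's origin.
- tray: Loose open wooden tray, 216 (x) x 100 (y) mm, 26 mm high, 0.8 kg, walls 8 mm, floor 8 mm thick; inside 200 x 84 mm. Origin: centre of its underside. Room for three plugs side by side along x.
- isolator: Grey isolator box, fixed, 90 x 90 x 56 mm, with the rotary handle on top; origin: centre of its underside. A dot on its top towards its +y marks off, a line nearly towards its +x marks on.
- handle (a joint): Angle of the isolator's handle about the vertical axis: 0 = on, 1.3 rad = off, growing counter-clockwise seen from above. Sprung over centre: it snaps to whichever end is nearer and stays there; turning takes up to about 0.25 N m. On at the start.
- handle_grip (a point): Point on the axis of the isolator's handle at the height to grip it (86 mm above the table). The handle is a black bar 72 mm long along this point's y axis, 16 mm thick along its x, from 69 to 99 mm above the table, with a white pointer mark at its +y end; the pointer is towards the dot when off.
- offcut: Wooden offcut 50 x 35 x 25 mm, loose; leave alone.
- driver: Screwdriver lying beyond the block; leave alone.
- mallet: Hammer lying towards the robot, left; leave alone.
- glue: Glue bottle, 56 mm across, 130 mm high; leave alone.
- jar: Glass jar, 76 mm across, 90 mm high; leave alone.
There are look-alikes about, which are no part of the job. Leave any orange or yellow look-alike of the isolator alone.

How it is judged (in metres and radians):
On the way, in this order (a step that is already met when the one before it is completed fails the run):
1. the isolator is turned off (value of joint handle above 1.18 rad), for 0.3 s.
2. every plug present stands upright on the tray's floor, isolator off (x of plug1 in the frame of tray between -0.085 and 0.085 m and y of plug1 in the frame of tray between -0.03 and 0.03 m and z of plug1 in the frame of tray between 0.004 and 0.012 m and angle between each of plug1, plug2, plug3's own z axis and vertical below 0.12 rad and x of plug2 in the frame of tray between -0.085 and 0.085 m and y of plug2 in the frame of tray between -0.03 and 0.03 m and z of plug2 in the frame of tray between 0.004 and 0.012 m and x of plug3 in the frame of tray between -0.085 and 0.085 m and y of plug3 in the frame of tray between -0.03 and 0.03 m and z of plug3 in the frame of tray between 0.004 and 0.012 m and value of joint handle above 1.18 rad), for 0.2 s.
3. the rod is back in its stand, upright and fully down, isolator still off (all of step 2 and z of rod in the frame of stand between 0.018 and 0.026 m and horizontal distance between rod and stand below 0.012 m and angle between rod's own z axis and vertical below 0.12 rad), for 0.2 s.
4. the isolator is on again (value of joint handle below 0.12 rad), for 0.2 s.
At the end, for the whole second after the job is handed in: Every plug present stands on the tray's floor (within 4 mm of height, tilt under 0.12 rad), the rod is down in its stand (within 4 mm of height, 12 mm of its centre, tilt under 0.12 rad), the isolator handle is below 0.12 rad (on), and all are at rest (x of plug1 in the frame of tray between -0.085 and 0.085 m and y of plug1 in the frame of tray between -0.03 and 0.03 m and z of plug1 in the frame of tray between 0.004 and 0.012 m and angle between each of plug1, plug2, plug3, rod's own z axis and vertical below 0.12 rad and x of plug2 in the frame of tray between -0.085 and 0.085 m and y of plug2 in the frame of tray between -0.03 and 0.03 m and z of plug2 in the frame of tray between 0.004 and 0.012 m and x of plug3 in the frame of tray between -0.085 and 0.085 m and y of plug3 in the frame of tray between -0.03 and 0.03 m and z of plug3 in the frame of tray between 0.004 and 0.012 m and z of rod in the frame of stand between 0.018 and 0.026 m and horizontal distance between rod and stand below 0.012 m and value of joint handle below 0.12 rad and linear speed of each of plug1, plug2, plug3, rod below 0.02 m/s); the robot touches nothing.
It fails at once if a plug is lifted while the isolator is on (value of joint handle below 0.65 rad and height (world z) of any of plug1, plug2, plug3 above 0.03 m).
It fails at once if a bystander (offcut, screwdriver, hammer, glue bottle, jar) is moved over 30 mm (distance of any of offcut, driver, mallet, glue, jar from where it was at the start of the episode above 0.03 m).
Of plug1, plug2, plug3 only 2 to 3 are there at a start; the rules pass over those that are not, and their reading is None.
At some moment in a run one of tray may be knocked a few centimetres aside while the robot is not near it.
Once in a run the grip may slacken for a moment while it holds something.
It also fails if it takes over 210 s, if anything falls off the work surface, if the arm or the gripper's body presses on something with over 40 N, if the wrist force passes 120 N, or if a joint passes its speed limit or range.

### The arm

A 6-joint arm with a two-finger parallel gripper is mounted at the origin on the work surface. World frame = base frame: x ahead of the robot, y to its left, z up, the work surface at z = 0. Lengths are in m, angles in degrees, forces in N, time in s.
With the tool pointing down it reaches from about 0.3 to 1 m from the base axis. Payload 5.1 kg.
Tool frame: the origin (TCP) lies midway between the tips of the shut fingers; the grasp point (between the pads) lies 19 mm behind it; z points along the fingers, y is the line along which they close (so a half turn about z gives the same grasp; the last joint's range is limited). The gripper opens to 95 mm and grips with 3 to 60 N. Pads are 20 mm wide; open, the fingers measure 119 mm over their backs; the gripper's body (75 mm by 180 mm) begins 59 mm behind the grasp point.
Start: joints at [72.044, 7.093, 94.555, -0, 78.352, -4.733], TCP at [0.149, 0.633, 0.215] pointing down, gripper open.
Joint ranges: [-149.61, 149.61], [-58.7, 133.49], [1.44, 155.28], [-77.14, 257.14], [18.33, 153.61], [-166.67, 166.67]. Speed limits (degrees/s): [147.25, 147.25, 180, 180, 180, 180].

### API

Orientations are given as a 3x3 rotation matrix whose columns are the frame's x, y, z axes.
In Python, from bench import sensors, viewer, env gives the robot as it stands.
- The arm moves only by the shell command python3 -m pendant 'ROWS' [FORCE]. ROWS is JSON, a list of rows, each a list of 3 entries, a list of its own where there are three numbers: the shift along the tool's x, y, z scaled (see below), then the turn, a rotation vector about the tool's x, y, z scaled (see below), then the finger opening in mm, from 0 to 95.1. In form: [[[dx, dy, dz], [wx, wy, wz], jaw], ...]. A call has exactly 8 rows; each row shifts and turns the commanded pose from where the row before left it, along the tool's axes as they then stand; what a row does not reach is not made up. The controller multiplies each number of a shift by 0.03 m and each number of a turn by 0.08 rad. A row lasts 1/12 s, in which the tool goes at most 41.7 mm and 7.16 degrees, less where a joint would pass 70% of its speed; a pose out of reach is approached as far as the arm can. A call with a number of a shift or a turn outside -1 to 1 is refused whole. A call with a gripper value outside its range is refused whole. The fingers move at their own pace and stop on an object; FORCE is the grip in N (left out, the last holds). Time passes only in rows, so rows that do not move let the fingers close, or fill a call up. It gives the time, the measured TCP pose, the force, the opening and the grip force at its end, in the units of the state.
- sensors.state(): the state, without advancing time (a new reading comes with each control period).
- viewer.get_image(name): name is "scene" or "top" or "wrist"; returns a dict with "image" (420x560x3 uint8, red, green, blue), "camera_matrix" (3x3 intrinsics, pixels), "cam_to_world" (4x4, takes a point from camera to world coordinates); the wrist camera has in their place "mount" (4x4, takes a point from camera to tool coordinates, whose origin is the TCP and whose axes are the flange's). Camera axes: x right, y down, z forward; pixel columns grow to the right and rows downward; lengths in m; the calibration is good to about 2 mm. A picture is of the moment at which its call begins: read the wrist's pose just before it. There is no depth.
- env.hand_in(): hands the job in; it is judged then, once.
The state is a dict: "time_s": time; "qpos": joint angles; "joint_velocities": joint speeds; "tau": joint torques, N m; "position": TCP position; "ee_rot": TCP orientation; "ft_force": force on the tool from outside, world axes, zero at the start; "ft_torque": the same for the moment, N m; "width": opening from 0.0 (shut) to 1.0 (fully open); "finger_force": force on a finger pad.
Only numpy, scipy, OpenCV 4.12 (cv2) and the standard library are available. Lean on these libraries where they do the work, as an engineer would, in place of code of your own. Each camera call takes 0.05 s, during which the arm holds its last target. There are 200 camera calls.

## Working session

There is one attempt and no reset: what is moved stays moved. The work goes in short steps, Python scripts to look and compute and a shell command to move; the robot and the scene stay as the last step left them, time stands still between calls to the robot, and variables do not carry over. Pictures are saved under pics/ and viewed, at most 14 in all, crops included, and the job is handed in when it is done.

```bash
ls; mkdir -p pics
python3 - <<'E'
from bench import sensors, viewer
import cv2, json, numpy as np
s=sensors.state(); print({k:np.round(v,3).tolist() for k,v in s.items()})
for n in ("scene","top"):
    d=viewer.get_image(n); print(n,np.round(d["camera_matrix"],1).tolist(),np.round(d["cam_to_world"],4).tolist())
    cv2.imwrite(f"pics/{n}0.png",cv2.resize(d["image"][:,:,::-1],(800,600),interpolation=cv2.INTER_CUBIC))
E
```

```text
pics
{'time_s': 0.0, 'qpos': [72.044, 7.133, 94.633, -0.002, 78.353, -4.732], 'joint_velocities': [-0.051, -0.036, 0.09, 0.052, -0.077, 0.042], 'tau': [-0.001, -41.76, -35.993, 0.077, 0.049, -0.0], 'position': [0.149, 0.632, 0.213], 'ee_rot': [[-0.973, 0.229, -0.001], [0.229, 0.973, -0.002], [0.0, -0.002, -1.0]], 'ft_force': [-0.042, -0.812, -0.24], 'ft_torque': [0.02, 0.011, -0.05], 'finger_force': 0.0, 'width': 1.002}
scene [[471.8, 0.0, 285.6], [0.0, 471.8, 212.5], [0.0, 0.0, 1.0]] [[0.3258, 0.5489, -0.7698, 1.4606], [0.9453, -0.2035, 0.255, -0.3455], [-0.0167, -0.8107, -0.5852, 0.8153], [0.0, 0.0, 0.0, 1.0]]
top [[384.1, 0.0, 273.7], [0.0, 384.1, 211.3], [0.0, 0.0, 1.0]] [[-0.021, -0.9954, 0.0936, 0.4107], [-0.9998, 0.0208, -0.0028, -0.0305], [0.0009, -0.0936, -0.9956, 0.9765], [0.0, 0.0, 0.0, 1.0]]
```

View pics/top0.png

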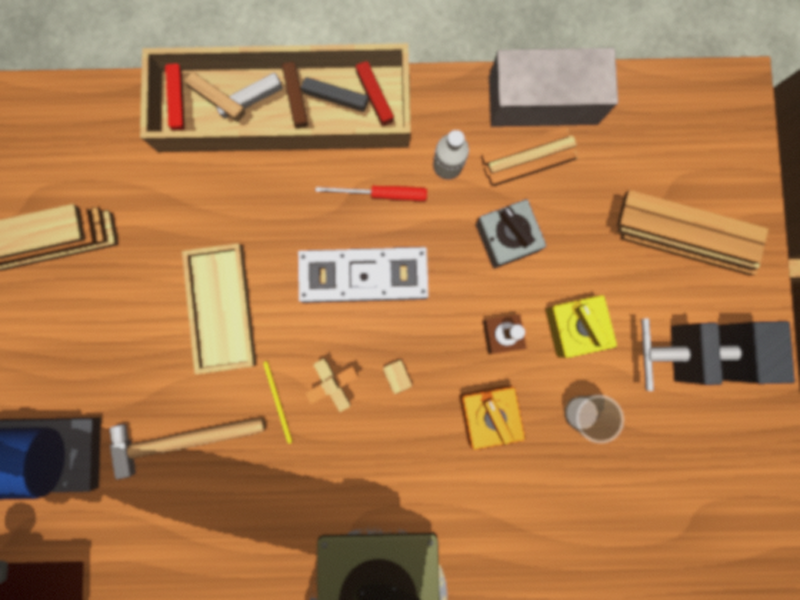

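View pics/scene0.png

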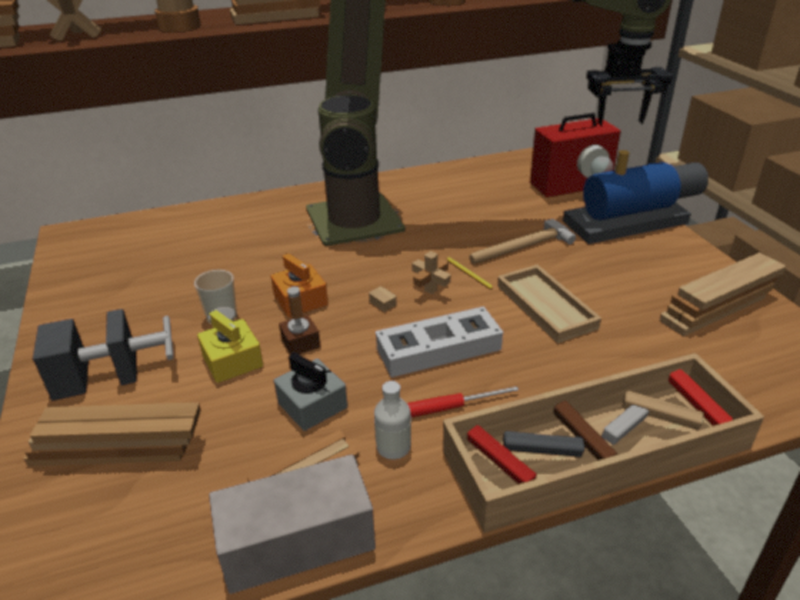

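The grey isolator (top view 511,232) fits the description, since it is grey with a black handle. The look-alikes are yellow (584,325) and orange (492,417). The stand with the rod is at (506,333). Plugs sit in the block at (323,275) and (404,272), and the middle port is empty. The tray is at (218,308). Next I'll get rough positions and check the wrist camera.

```bash
cat > h.py <<'E'
import numpy as np, cv2
from bench import sensors, viewer
from scipy.spatial.transform import Rotation as Ro
def state():
    s=sensors.state(); return s
def cam(n):
    s=sensors.state(); d=viewer.get_image(n)
    if n=="wrist":
        T=np.eye(4); T[:3,:3]=s["ee_rot"]; T[:3,3]=s["position"]; d["cam_to_world"]=T@d["mount"]
    return d
def save(n,f,crop=None,size=(800,600)):
    d=cam(n); im=d["image"][:,:,::-1]
    x0,y0,x1,y1=crop or (0,0,560,420)
    cv2.imwrite(f"pics/{f}.png",cv2.resize(im[y0:y1,x0:x1],size,interpolation=cv2.INTER_CUBIC))
    np.savez(f"pics/{f}.npz",K=d["camera_matrix"],T=d["cam_to_world"],c=[x0,y0,(x1-x0)/size[0],(y1-y0)/size[1]])
def ray(f,u,v):
    z=np.load(f"pics/{f}.npz"); c=z["c"]; K=z["K"];T=z["T"]
    p=np.array([c[0]+(u+.5)*c[2]-.5,c[1]+(v+.5)*c[3]-.5,1]); r=T[:3,:3]@np.linalg.solve(K,p)
    return T[:3,3],r/np.linalg.norm(r)
def at(f,u,v,h):
    o,r=ray(f,u,v); return o+r*(h-o[2])/r[2]
def tri(*obs):
    A=0;b=0
    for f,u,v in obs:
        o,r=ray(f,u,v); P=np.eye(3)-np.outer(r,r); A=A+P; b=b+P@o
    p=np.linalg.solve(A,b)
    e=[np.linalg.norm((np.eye(3)-np.outer(ray(*o)[1],ray(*o)[1]))@(p-ray(*o)[0])) for o in obs]
    return p,np.max(e)
def st():
    s=sensors.state(); print("t",round(s["time_s"],2),"p",np.round(s["position"],4),"z",np.round(s["ee_rot"][:,2] if hasattr(s["ee_rot"],'shape') else np.array(s["ee_rot"])[:,2],3),"yaw x",round(float(np.degrees(np.arctan2(np.array(s["ee_rot"])[1][0],np.array(s["ee_rot"])[0][0]))),2),"F",np.round(s["ft_force"],1),"M",np.round(s["ft_torque"],2),"w",round(float(s["width"])*95.1,1),"ff",np.round(s["finger_force"],1))
def plan(x,y,z,yaw):
    "shift in tool axes /0.03 and turns /0.08 to reach (x,y,z), tool down, tool-x yaw (deg)"
    s=sensors.state(); R=np.array(s["ee_rot"])
    a=np.radians(yaw); Rt=np.array([[np.cos(a),np.sin(a),0],[np.sin(a),-np.cos(a),0],[0,0,-1]])
    d=R.T@(np.array([x,y,z])-s["position"])/.03; w=Ro.from_matrix(R.T@Rt).as_rotvec()/.08
    st(); print("shift units",np.round(d,2),"turn units",np.round(w,2))
E
python3 - <<'E'
from h import *
save("top","t1",(120,120,440,360)); save("scene","s1",(150,160,440,378)); save("wrist","w0")
z=np.load("pics/w0.npz"); d=cam("wrist"); print(d["mount"].round(3).tolist(), d["camera_matrix"].round(1).tolist())
for n,(u,v,h) in dict(iso=(511,232,.06),stand=(506,336,.04),blk=(364,275,.042),pl=(323,275,.04),pr=(404,272,.04),tray=(218,308,.02)).items():
    f="t1"; o=(u*.7-120)/.4,(v*.7-120)/.4
    print(n,at(f,o[0],o[1],h).round(3))
E
```

```text
[[-0.001, -0.969, -0.247, 0.07], [1.0, -0.001, 0.0, 0.0], [-0.0, -0.247, 0.969, -0.17], [0.0, 0.0, 0.0, 1.0]] [[297.0, 0.0, 278.4], [0.0, 297.0, 208.1], [0.0, 0.0, 1.0]]
iso [ 0.612 -0.239  0.06 ]
stand [ 0.437 -0.227  0.04 ]
blk [0.547 0.013 0.042]
pl [0.548 0.084 0.04 ]
pr [ 0.551 -0.056  0.04 ]
tray [0.497 0.27  0.02 ]
```

View pics/w0.png

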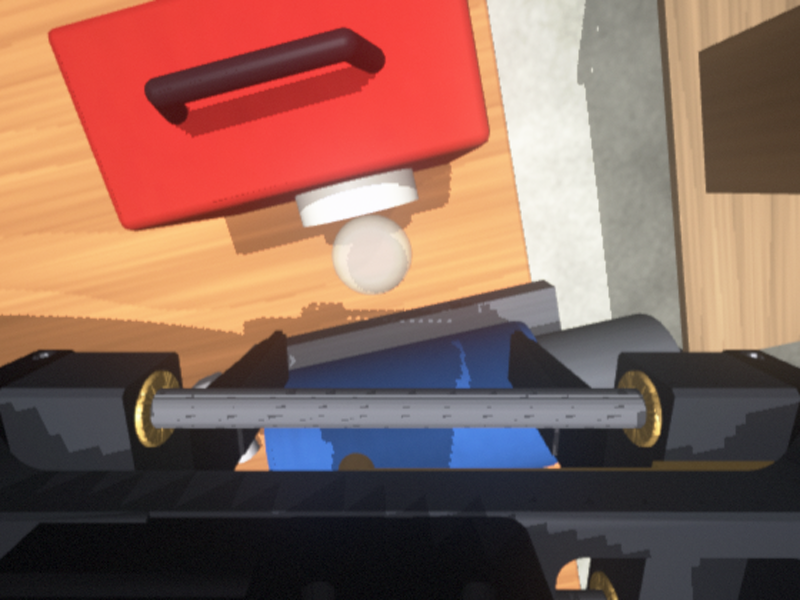

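View pics/t1.png

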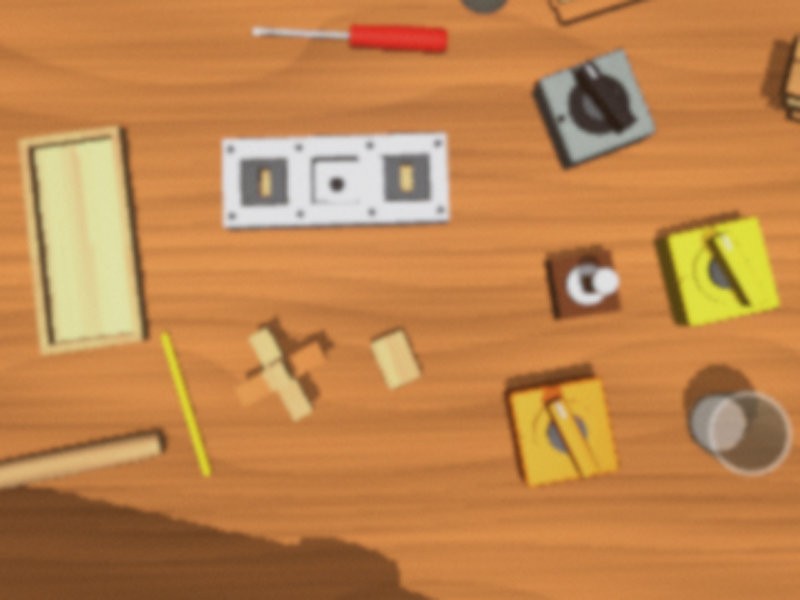

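View pics/s1.png

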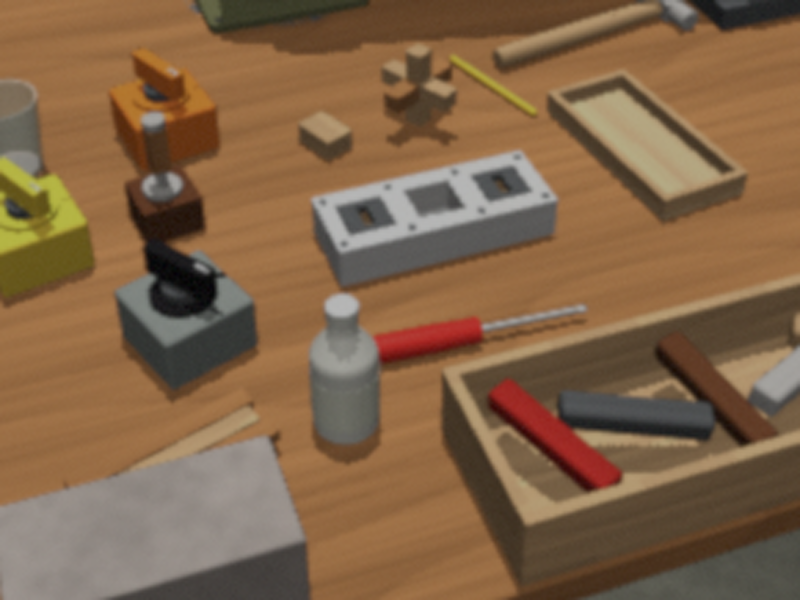

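w0 shows the tool chest by the start pose, with the TCP projecting near (398,357). In t1 the grey isolator's dot is at (562,118), on the +y side, and the handle's white pointer is at (586,72), so it is on. Plugs are at t1 (265,182) and (406,179), the rod cap at (605,281), and the stand at about (585,283). In s1 the handle bar runs from (155,252) to (213,285), and the plugs are at (365,216) and (501,184).

Run:
```python
from h import *
P=dict(barend=[("t1",588,75),("s1",213,284)],bartail=[("t1",622,128),("s1",152,256)],cap=[("t1",605,281),("s1",152,122)],collar=[("t1",587,284),("s1",162,187)],plL=[("t1",265,182),("s1",501,184)],plR=[("t1",406,179),("s1",365,216)],
 isoA=[("t1",622,52),("s1",252,304)],isoB=[("t1",568,165),("s1",118,298)],isoC=[("t1",537,83),("s1",178,345)])
for k,v in P.items(): p,e=tri(*v); print(k,p.round(4),round(e,4))
plan(.60,-.235,.26,36)
```

```text
barend [ 0.6381 -0.2236  0.0845] 0.0048
bartail [ 0.5855 -0.2595  0.0831] 0.0008
cap [ 0.4405 -0.2274  0.1222] 0.0002
collar [ 0.4407 -0.2271  0.0452] 0.0006
plL [0.5475 0.0844 0.0427] 0.0008
plR [ 0.5475 -0.0545  0.0416] 0.0003
isoA [ 0.6662 -0.2267  0.0914] 0.034
isoB [ 0.557  -0.2575  0.0082] 0.0364
isoC [ 0.6411 -0.2232  0.0162] 0.0323
t 0.3 p [0.1487 0.6326 0.2142] z [-0.    -0.001 -1.   ] yaw x 166.78 F [-0.7  0.4  0.7] M [-0.03 -0.06 -0.05] w 94.8 ff 0.0
shift units [-21.26 -24.71  -1.51] turn units [-0.000e+00  1.000e-02  2.853e+01]
```

```bash
python3 -m pendant '[[[-0.66,-0.77,-0.1],[0,0,0],95],[[-0.66,-0.77,-0.1],[0,0,0],95],[[-0.66,-0.77,-0.1],[0,0,0],95],[[-0.66,-0.77,-0.1],[0,0,0],95],[[-0.66,-0.77,-0.1],[0,0,0],95],[[-0.66,-0.77,-0.1],[0,0,0],95],[[-0.66,-0.77,-0.1],[0,0,0],95],[[-0.66,-0.77,-0.1],[0,0,0],95]]'
python3 -m pendant '[[[-0.66,-0.77,-0.1],[0,0,0],95],[[-0.66,-0.77,-0.1],[0,0,0],95],[[-0.66,-0.77,-0.1],[0,0,0],95],[[-0.66,-0.77,-0.1],[0,0,0],95],[[-0.66,-0.77,0],[0,0,0],95],[[-0.66,-0.77,0],[0,0,0],95],[[-0.66,-0.77,0],[0,0,0],95],[[-0.66,-0.77,0],[0,0,0],95]]'
python3 -m pendant '[[[-0.66,-0.77,0],[0,0,0],95],[[-0.66,-0.77,0],[0,0,0],95],[[-0.66,-0.77,0],[0,0,0],95],[[-0.66,-0.77,0],[0,0,0],95],[[-0.66,-0.77,0],[0,0,0],95],[[-0.66,-0.77,0],[0,0,0],95],[[-0.66,-0.77,0],[0,0,0],95],[[-0.66,-0.77,0],[0,0,0],95]]'
python3 -m pendant '[[[-0.66,-0.77,0],[0,0,0],95],[[-0.66,-0.77,0],[0,0,0],95],[[-0.66,-0.77,0],[0,0,0],95],[[-0.66,-0.77,0],[0,0,0],95],[[-0.66,-0.77,0],[0,0,0],95],[[-0.66,-0.77,0],[0,0,0],95],[[-0.66,-0.77,0],[0,0,0],95],[[-0.66,-0.77,0],[0,0,0],95]]'
for i in 1 2 3 4; do python3 -m pendant '[[[0,0,0],[0,0,0.89],95],[[0,0,0],[0,0,0.89],95],[[0,0,0],[0,0,0.89],95],[[0,0,0],[0,0,0.89],95],[[0,0,0],[0,0,0.89],95],[[0,0,0],[0,0,0.89],95],[[0,0,0],[0,0,0.89],95],[[0,0,0],[0,0,0.89],95]]'; done
python3 - <<'E'
from h import *
plan(.612,-.2415,.15,34.3); save("wrist","w1")
E
```

```text
time_s: 0.97
position: [0.261, 0.4152, 0.2388]
ee_rot: [[-0.974, 0.228, 0.0], [0.228, 0.974, 0.0], [-0.0, 0.0, -1.0]]
ft_force: [0.6, -0.2, 0.1]
width: 1.003
finger_force: 0.0
time_s: 1.63
position: [0.3729, 0.1991, 0.2509]
ee_rot: [[-0.974, 0.229, 0.001], [0.229, 0.974, 0.0], [-0.001, 0.001, -1.0]]
ft_force: [-0.2, 0.2, 0.6]
width: 0.999
finger_force: 0.0
time_s: 2.3
position: [0.4849, -0.0172, 0.2508]
ee_rot: [[-0.973, 0.229, 0.001], [0.229, 0.973, 0.0], [-0.001, 0.0, -1.0]]
ft_force: [0.2, -0.0, 0.5]
width: 1.001
finger_force: 0.0
time_s: 2.97
position: [0.5969, -0.2332, 0.2505]
ee_rot: [[-0.973, 0.229, -0.0], [0.229, 0.973, 0.0], [0.0, 0.0, -1.0]]
ft_force: [0.5, 0.8, 0.7]
width: 1.002
finger_force: 0.0
time_s: 3.63
position: [0.5963, -0.2318, 0.2505]
ee_rot: [[-0.694, 0.72, -0.0], [0.72, 0.694, 0.0], [0.0, -0.0, -1.0]]
ft_force: [-0.5, -0.3, 1.0]
width: 0.996
finger_force: 0.0
time_s: 4.3
position: [0.5964, -0.2318, 0.2505]
ee_rot: [[-0.196, 0.981, -0.0], [0.981, 0.196, 0.0], [0.0, -0.0, -1.0]]
ft_force: [0.2, -0.2, 1.5]
width: 1.001
finger_force: 0.0
time_s: 4.97
position: [0.5964, -0.2318, 0.2505]
ee_rot: [[0.364, 0.931, -0.0], [0.931, -0.364, 0.0], [0.0, -0.0, -1.0]]
ft_force: [0.7, 0.2, -0.1]
width: 0.999
finger_force: 0.0
time_s: 5.63
position: [0.5963, -0.2318, 0.2506]
ee_rot: [[0.809, 0.588, -0.0], [0.588, -0.809, 0.0], [-0.0, -0.0, -1.0]]
ft_force: [0.0, 0.4, -0.0]
width: 0.997
finger_force: 0.0
t 5.63 p [ 0.5963 -0.2318  0.2506] z [-0.  0. -1.] yaw x 36.03 F [ 0.   0.4 -0. ] M [-0.07  0.17  0.02] w 94.8 ff 0.0
shift units [0.23 0.57 3.35] turn units [-0.    0.    0.38]
```

View pics/w1.png

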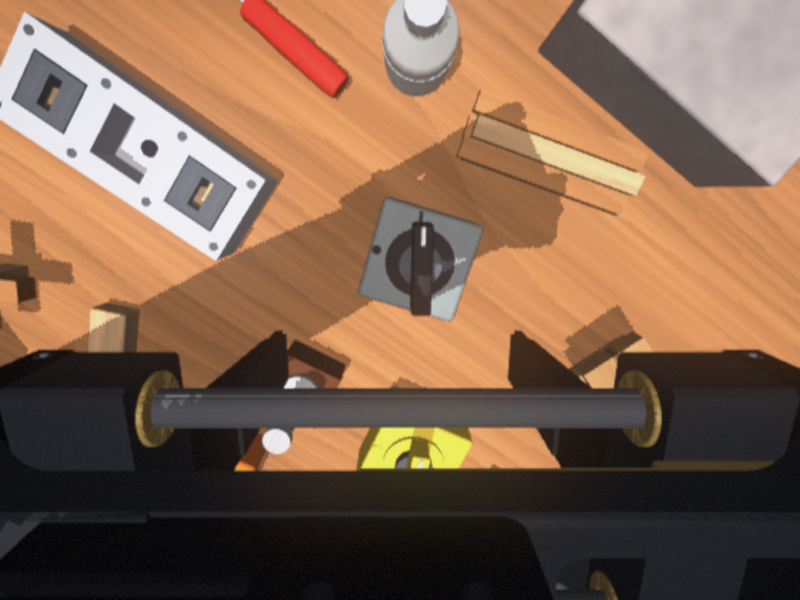

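w1 confirms the grey isolator: box at (420,258), dot at (376,250), bar from (423,222) to (421,314) with its white pointer up, in line with the "on" line. Both plugs are visible, at (49,92) and (201,192). The yellow look-alike is at (415,445).

Run:
```python
from h import *
for k,v in dict(be=[("w1",423,223),("t1",586,70)],bt=[("w1",421,313),("t1",623,130)],bc=[("w1",422,268),("t1",604,100),("s1",183,268)],plL=[("w1",49,92),("t1",265,182),("s1",501,184)],plR=[("w1",201,192),("t1",406,179),("s1",365,216)]).items(): p,e=tri(*v); print(k,p.round(4),round(e,4))
a=at("w1",423,223,.099);b=at("w1",421,313,.099); print(a,b,(a+b)/2,np.degrees(np.arctan2(*(a-b)[1::-1])), np.linalg.norm(a-b))
c=[at("w1",*q,.056) for q in((385,198),(482,229),(455,320),(360,293))]; print(np.mean(c,0), [np.linalg.norm(c[i]-c[i-1]).round(3) for i in range(4)])
for q in((49,92),(201,192)): print(at("w1",*q,.042).round(4))
plan(.611,-.242,.12,34.5)
```

```text
be [ 0.6413 -0.223   0.0904] 0.0025
bt [ 0.583  -0.2612  0.0862] 0.0023
bc [ 0.6129 -0.2408  0.0864] 0.0021
plL [0.547  0.0847 0.0433] 0.0012
plR [ 0.5482 -0.0542  0.0419] 0.0011
[ 0.64256008 -0.21993101  0.099     ] [ 0.58537518 -0.26075725  0.099     ] [ 0.61396763 -0.24034413  0.099     ] 35.524332908160254 0.07026304132638433
[ 0.61361664 -0.24189727  0.056     ] [np.float64(0.085), np.float64(0.086), np.float64(0.084), np.float64(0.089)]
[0.5456 0.0868 0.042 ]
[ 0.549  -0.0535  0.042 ]
t 5.68 p [ 0.5964 -0.2318  0.2506] z [-0.  0. -1.] yaw x 35.91 F [ 0.2 -0.7 -0.7] M [-0.09  0.15  0.02] w 94.9 ff 0.0
shift units [0.19 0.56 4.35] turn units [-0.    0.    0.31]
```

```bash
python3 -m pendant '[[[0.09,0.2,0],[0,0,0.1],50],[[0.09,0.2,0],[0,0,0],50],[[0.09,0.19,0],[0,0,0],50],[[0,0,0.8],[0,0,0],50],[[0,0,0.8],[0,0,0],50],[[0,0,0.8],[0,0,0],50],[[0,0,0.8],[0,0,0],50],[[0,0,0.6],[0,0,0],50]]'
python3 -m pendant '[[[0,0,0.6],[0,0,0],50],[[0,0,0.5],[0,0,0],50],[[0,0,0.5],[0,0,0],50],[[0,0,0.4],[0,0,0],50],[[0,0,0.4],[0,0,0],50],[[0,0,0.3],[0,0,0],50],[[0,0,0.3],[0,0,0],50],[[0,0,0],[0,0,0],50]]'
python3 -m pendant '[[[0,0,0],[0,0,0],8],[[0,0,0],[0,0,0],8],[[0,0,0],[0,0,0],8],[[0,0,0],[0,0,0],8],[[0,0,0],[0,0,0],8],[[0,0,0],[0,0,0],8],[[0,0,0],[0,0,0],8],[[0,0,0],[0,0,0],8]]' 50
python3 -c "from h import *;st()"
```

```text
time_s: 6.35
position: [0.613, -0.2413, 0.134]
ee_rot: [[0.811, 0.585, -0.002], [0.585, -0.811, 0.001], [-0.001, -0.002, -1.0]]
ft_force: [-0.8, 0.4, -0.4]
width: 0.54
finger_force: 0.0
time_s: 7.02
position: [0.6144, -0.2418, 0.0562]
ee_rot: [[0.811, 0.585, -0.002], [0.585, -0.811, 0.0], [-0.001, -0.001, -1.0]]
ft_force: [-21.1, 10.2, 40.4]
width: 0.526
finger_force: 19.8
time_s: 7.68
position: [0.6168, -0.2401, 0.0562]
ee_rot: [[0.812, 0.584, 0.006], [0.584, -0.812, 0.002], [0.006, 0.002, -1.0]]
ft_force: [-13.1, 13.1, 35.8]
width: 0.17
finger_force: 69.6
t 7.68 p [ 0.6168 -0.2401  0.0562] z [ 0.006  0.002 -1.   ] yaw x 35.73 F [-13.1  13.1  35.8] M [ 2.33  2.21 -0.31] w 16.2 ff 69.6
```

I went too deep: the fingertips touched the box top at about 40 N. I'll open, rise 23 mm and close again.

```bash
python3 -m pendant '[[[0,0,-0.2],[0,0,0],30],[[0,0,-0.2],[0,0,0],30],[[0,0,-0.2],[0,0,0],30],[[0,0,-0.18],[0,0,0],30],[[0,0,0],[0,0,0],30],[[0,0,0],[0,0,0],30],[[0,0,0],[0,0,0],30],[[0,0,0],[0,0,0],30]]'
python3 -m pendant '[[[0,0,0],[0,0,0],8],[[0,0,0],[0,0,0],8],[[0,0,0],[0,0,0],8],[[0,0,0],[0,0,0],8],[[0,0,0],[0,0,0],8],[[0,0,0],[0,0,0],8],[[0,0,0],[0,0,0],8],[[0,0,0],[0,0,0],8]]' 50
python3 -c "from h import *;st()"
```

```text
time_s: 8.35
position: [0.6129, -0.2413, 0.0692]
ee_rot: [[0.811, 0.584, -0.001], [0.584, -0.811, 0.001], [-0.001, -0.001, -1.0]]
ft_force: [-0.3, -0.2, 0.3]
width: 0.316
finger_force: 0.0
time_s: 9.02
position: [0.6137, -0.242, 0.0697]
ee_rot: [[0.812, 0.584, 0.001], [0.584, -0.812, -0.001], [0.0, 0.001, -1.0]]
ft_force: [4.2, -4.1, -5.4]
width: 0.167
finger_force: 50.0
t 9.02 p [ 0.6137 -0.242   0.0697] z [ 0.001 -0.001 -1.   ] yaw x 35.75 F [ 4.2 -4.1 -5.4] M [-0.69 -0.37 -0.16] w 15.9 ff 50.0
```

```bash
for i in 1 2 3; do python3 -m pendant '[[[0,0,0],[0,0,-0.67],8],[[0,0,0],[0,0,-0.67],8],[[0,0,0],[0,0,-0.67],8],[[0,0,0],[0,0,-0.67],8],[[0,0,0],[0,0,-0.67],8],[[0,0,0],[0,0,-0.67],8],[[0,0,0],[0,0,-0.67],8],[[0,0,0],[0,0,-0.67],8]]' | grep -E "force|time" ; done
python3 -c "from h import *;st()"
```

```text
time_s: 9.68
ft_force: [3.0, -4.0, -4.4]
finger_force: 50.0
time_s: 10.35
ft_force: [2.8, -3.9, -4.3]
finger_force: 50.0
time_s: 11.02
ft_force: [2.9, -2.3, -4.8]
finger_force: 50.0
t 11.02 p [ 0.6136 -0.242   0.0697] z [ 0.001 -0.001 -1.   ] yaw x 109.68 F [ 2.9 -2.3 -4.8] M [-0.78 -0.6   0.13] w 15.9 ff 50.0
```

```bash
python3 -m pendant '[[[0,0,0],[0,0,0],40],[[0,0,0],[0,0,0],40],[[0,0,0],[0,0,0],40],[[0,0,0],[0,0,0],40],[[0,0,-0.6],[0,0,0],40],[[0,0,-0.8],[0,0,0],40],[[0,0,-0.8],[0,0,0],40],[[0,0,-0.8],[0,0,0],40]]' | grep -E "force|time"
python3 -m pendant '[[[0,0,-0.8],[0,0,0.6],40],[[0,0,-0.8],[0,0,0.6],40],[[0,0,-0.8],[0,0,0.6],40],[[0,0,-0.6],[0,0,0.6],40],[[0,0,0],[0,0,0.6],40],[[0,0,0],[0,0,0.6],40],[[0,0,0],[0,0,0.6],40],[[0,0,0],[0,0,0],40]]' | grep -E "force|time"
python3 -c "from h import *;plan(.44,-.31,.25,90)"
```

```text
time_s: 11.68
ft_force: [-0.0, -0.9, 0.8]
finger_force: 0.0
time_s: 12.35
ft_force: [-0.1, -1.2, -0.2]
finger_force: 0.0
t 12.35 p [ 0.6133 -0.2411  0.2504] z [ 0.  0. -1.] yaw x 90.17 F [-0.1 -1.2 -0.2] M [-0.07  0.08 -0.01] w 40.0 ff 0.0
shift units [-2.28 -5.78  0.01] turn units [ 0.   -0.    0.04]
```

```bash
python3 -m pendant '[[[-0.29,-0.72,0],[0,0,0],40],[[-0.29,-0.72,0],[0,0,0],40],[[-0.29,-0.72,0],[0,0,0],40],[[-0.29,-0.72,0],[0,0,0],40],[[-0.29,-0.72,0],[0,0,0],40],[[-0.29,-0.72,0],[0,0,0],40],[[-0.29,-0.72,0],[0,0,0],40],[[-0.29,-0.72,0],[0,0,0],40]]' | grep -E "force|time"
python3 - <<'E'
from h import *
st(); save("wrist","w2")
E
```

```text
time_s: 13.02
ft_force: [0.5, -0.9, -0.9]
finger_force: 0.0
t 13.02 p [ 0.4397 -0.3117  0.2501] z [-0.  0. -1.] yaw x 90.3 F [ 0.5 -0.9 -0.9] M [-0.11  0.05 -0.03] w 39.9 ff 0.0
```

View pics/w2.png

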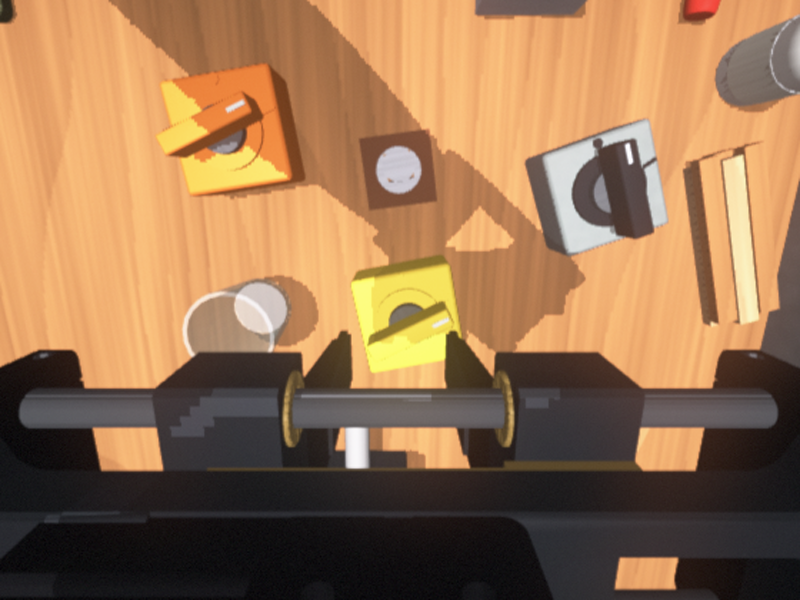

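In w2 the yellow look-alike is at (408,315) and the orange one at (230,130). The grey isolator is at (602,186), with its pointer (629,152) now on the dot side, so it is off. The stand's top corners are (360,139), (428,130), (437,200) and (370,209), with the rod's collar and cap seen from straight above at (398,170).

Run:
```python
from h import *
c=[at("w2",*q,.04) for q in((360,139),(428,130),(437,200),(370,209))]; print(np.mean(c,0).round(4),[np.linalg.norm(c[i]-c[i-1]).round(3) for i in range(4)])
d=c[1]-c[0]+c[2]-c[3]; print("yaw",np.degrees(np.arctan2(d[1],d[0])))
print(at("w2",398.5,170,.045).round(4), tri(("t1",605,281),("s1",152,122))[0].round(4), tri(("t1",587,284),("s1",162,187),("w2",398.5,170))[0].round(4))
plan(.440,-.227,.069,97.5)
```

```text
[ 0.439 -0.226  0.04 ] [np.float64(0.058), np.float64(0.058), np.float64(0.058), np.float64(0.059)]
yaw 7.526027220079587
[ 0.4387 -0.226   0.045 ] [ 0.4405 -0.2274  0.1222] [ 0.4398 -0.2267  0.0447]
t 13.07 p [ 0.4369 -0.313   0.2501] z [-0.003 -0.001 -1.   ] yaw x 90.18 F [ 0.4 -1.2  0.3] M [-0.17  0.05  0.03] w 40.0 ff 0.0
shift units [2.87 0.13 6.03] turn units [-0.03  0.01 -1.6 ]
```

```bash
python3 -m pendant '[[[0.5,0,0],[0,0,0],50],[[0.6,0,0],[0,0,0],50],[[0.6,0,0],[0,0,0],50],[[0.6,0,0],[0,0,0],50],[[0.5,0,0.2],[0,0,0],50],[[0,0,0.6],[0,0,-0.5],50],[[0,0,0.6],[0,0,-0.5],50],[[0,0,0.6],[0,0,-0.5],50]]' | grep -E "force|time"
python3 -m pendant '[[[0,0,0.6],[0,0,-0.1],50],[[0,0,0.3],[0,0,0],50],[[0,0,0],[0,0,0],50],[[0,0,0],[0,0,0],50],[[0,0,0],[0,0,0],50],[[0,0,0],[0,0,0],50],[[0,0,0],[0,0,0],50],[[0,0,0],[0,0,0],50]]' | grep -E "force|time"
python3 -c "from h import *;plan(.4398,-.2266,.067,97.5)"
```

```text
time_s: 13.73
ft_force: [0.6, 0.9, -0.2]
finger_force: 0.0
time_s: 14.4
ft_force: [0.4, 0.6, 0.2]
finger_force: 0.0
t 14.4 p [ 0.441  -0.228   0.1641] z [ 0.001 -0.001 -1.   ] yaw x 97.56 F [0.4 0.6 0.2] M [-0.07  0.09 -0.06] w 49.9 ff 0.0
shift units [ 0.05 -0.04  3.23] turn units [0.02 0.01 0.01]
```

```bash
python3 -m pendant '[[[0.05,-0.04,0.4],[0,0,0],50],[[0,0,0.6],[0,0,0],50],[[0,0,0.6],[0,0,0],50],[[0,0,0.6],[0,0,0],50],[[0,0,0.4],[0,0,0],50],[[0,0,0.4],[0,0,0],50],[[0,0,0.2],[0,0,0],50],[[0,0,0],[0,0,0],50]]' | grep -E "force|time"
python3 -m pendant '[[[0,0,0],[0,0,0],8],[[0,0,0],[0,0,0],8],[[0,0,0],[0,0,0],8],[[0,0,0],[0,0,0],8],[[0,0,0],[0,0,0],8],[[0,0,0],[0,0,0],8],[[0,0,0],[0,0,0],8],[[0,0,0],[0,0,0],8]]' 40 | grep -E "force|time"
python3 -c "from h import *;st()"
```

```text
time_s: 15.07
ft_force: [-0.3, 0.3, 0.5]
finger_force: 0.0
time_s: 15.73
ft_force: [-1.0, 0.7, 3.3]
finger_force: 40.0
t 15.73 p [ 0.4395 -0.2266  0.0677] z [ 0.001 -0.001 -1.   ] yaw x 97.56 F [-1.   0.7  3.3] M [-0.04  0.09  0.03] w 20.4 ff 40.0
```

```bash
python3 -m pendant '[[[0,0,-0.2],[0,0,0],8],[[0,0,-0.4],[0,0,0],8],[[0,0,-0.5],[0,0,0],8],[[0,0,-0.6],[0,0,0],8],[[0,0,-0.6],[0,0,0],8],[[0,0,-0.5],[0,0,0],8],[[0,0,0],[0,0,0],8],[[0,0,0],[0,0,0],8]]' | grep -E "force|time"
python3 - <<'E'
from h import *
st(); save("wrist","w3",(200,180,360,300)); save("scene","s3",(170,150,290,240)); save("top","t3",(300,190,420,280))
ims=[cv2.imread(f"pics/{n}.png") for n in("w3","s3","t3")]
ims=[cv2.resize(i,(400,300)) for i in ims]
cv2.imwrite("pics/m3.png",np.vstack([np.hstack(ims[:2]),np.hstack([ims[2],ims[2]*0])]))
E
```

```text
time_s: 16.4
ft_force: [0.5, 0.2, -1.7]
finger_force: 40.0
t 16.4 p [ 0.4396 -0.2266  0.1522] z [ 0.002 -0.001 -1.   ] yaw x 97.57 F [ 0.5  0.2 -1.7] M [-0.12  0.   -0.  ] w 20.5 ff 40.0
```

View pics/m3.png

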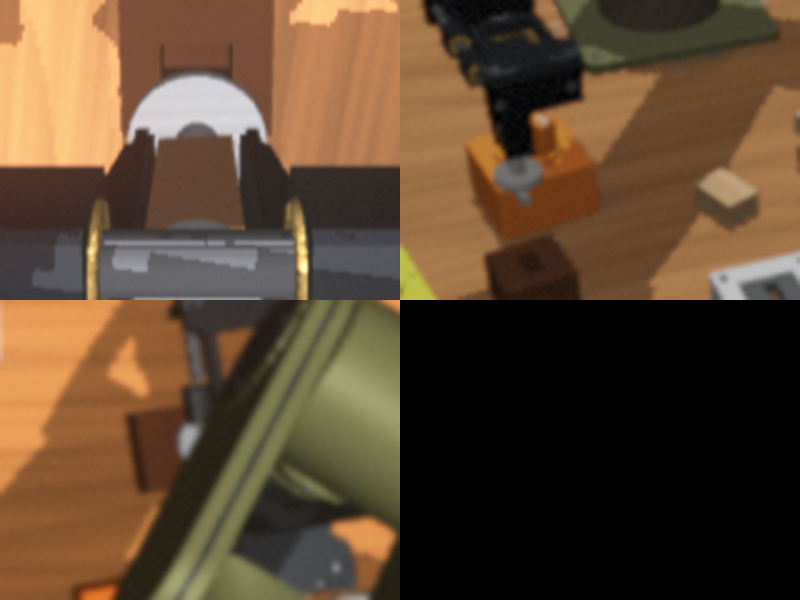

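m3 shows the rod held square, with its collar at w3 (198,120). The well's visible end spans (163–232, 45–75), which is 27 mm across the tool's y. So the stand's x, and the rod's lug, lie along the tool's y. Next I'll take a wrist view of both plugs from nearby.

```bash
python3 -c "
from h import *
plan(.548,-.10,.20,91)"
```

```text
t 16.55 p [ 0.4382 -0.2258  0.1496] z [-0.002  0.001 -1.   ] yaw x 97.56 F [ 0.5  0.7 -2.3] M [-0.09  0.07  0.05] w 20.7 ff 40.0
shift units [ 3.68  4.18 -1.68] turn units [-0.03 -0.02  1.43]
```

```bash
python3 -m pendant '[[[0,0,-0.5],[0,0,0.4],8],[[0,0,-0.6],[0,0,0.5],8],[[0,0,-0.5],[0,0,0.5],8],[[0,0,0],[0,0,0],8],[[0.3,0.5,0],[0,0,0],8],[[0.4,0.6,0],[0,0,0],8],[[0.4,0.6,0],[0,0,0],8],[[0.4,0.6,0],[0,0,0],8]]' | grep -E "force|time"
python3 -m pendant '[[[0.4,0.5,0],[0,0,0],8],[[0.4,0.5,0],[0,0,0],8],[[0.4,0.4,0],[0,0,0],8],[[0.3,0.3,0],[0,0,0],8],[[0.2,0.1,0],[0,0,0],8],[[0.1,0,0],[0,0,0],8],[[0,0,0],[0,0,0],8],[[0,0,0],[0,0,0],8]]' | grep -E "force|time"
python3 - <<'E'
from h import *
st(); save("wrist","w4",(120,0,440,240)); st(); save("wrist","w4b"); st()
E
```

```text
time_s: 17.22
ft_force: [0.2, -0.4, -0.8]
finger_force: 40.0
time_s: 17.88
ft_force: [0.4, -0.3, -1.5]
finger_force: 40.0
t 17.88 p [ 0.5595 -0.1251  0.1987] z [-0.001 -0.    -1.   ] yaw x 91.14 F [ 0.4 -0.3 -1.5] M [-0.08  0.02  0.05] w 20.3 ff 40.0
t 17.93 p [ 0.5596 -0.1253  0.1989] z [-0. -0. -1.] yaw x 91.12 F [-1.2  0.2 -1.1] M [-0.1   0.08 -0.02] w 20.5 ff 40.0
t 17.98 p [ 0.5597 -0.1254  0.1991] z [-0. -0. -1.] yaw x 91.11 F [-0.  -0.1 -2. ] M [-0.08  0.04  0.06] w 20.2 ff 40.0
```

View pics/w4.png

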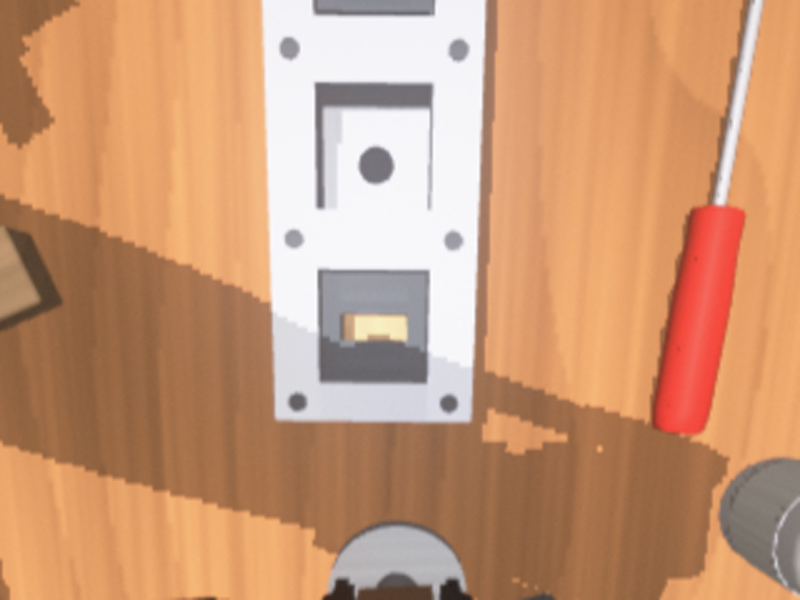

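w4 shows the nearer plug at (319–429, 270–382), its slot centred at (376,327) and running along the tool's y. The block screws are at (297,401), (449,403), (293,239) and (453,240), the empty middle port is at (375,147), and the rod's collar is at (397,570).

Run:
```python
from h import *
g=lambda u,v,h=.042: at("w4",u,v,h)
c=[g(*q) for q in((319,270),(429,270),(428,382),(319,382))]; m=np.mean(c,0); print("plugR",m.round(4),[np.linalg.norm(c[i]-c[i-1]).round(4) for i in range(4)], "slot",g(376,327).round(4))
s=[g(*q) for q in((297,401),(449,403),(453,240),(293,239),(289,48),(458,50))]
for i,j in((0,1),(3,2),(4,5)): d=s[j]-s[i]; print("yaw x",np.degrees(np.arctan2(d[1],d[0])).round(2))
for i,j in((0,4),(1,5)): d=s[j]-s[i]; print("yaw y",np.degrees(np.arctan2(d[1],d[0])).round(2)-90)
print("mid y", tri(("w4",376,327),("w1",201,192))[0])
plan(m[0],m[1],.12,91)
```

```text
plugR [ 0.5473 -0.0536  0.042 ] [np.float64(0.0462), np.float64(0.046), np.float64(0.0461), np.float64(0.0473)] slot [ 0.5483 -0.0536  0.042 ]
yaw x 0.35
yaw x 0.73
yaw x 0.43
yaw y 0.480000000000004
yaw y 0.6099999999999994
mid y [ 0.54851348 -0.05340758  0.04109439]
t 17.98 p [ 0.5597 -0.1254  0.1991] z [-0. -0. -1.] yaw x 91.11 F [-0.  -0.1 -2. ] M [-0.08  0.04  0.06] w 20.2 ff 40.0
shift units [ 2.4  -0.37  2.63] turn units [-0.    0.    0.02]
```

```bash
python3 -m pendant '[[[0.4,-0.1,0],[0,0,0.13],8],[[0.5,-0.1,0],[0,0,0],8],[[0.5,-0.1,0],[0,0,0],8],[[0.5,-0.1,0.5],[0,0,0],8],[[0.3,0,0.7],[0,0,0],8],[[0.2,0,0.7],[0,0,0],8],[[0,0,0.7],[0,0,0],8],[[0,0,0.4],[0,0,0],8]]' | grep -E "force|time"
python3 -c "
from h import *
plan(.5478,-.0536,.088,90.5)"
```

```text
time_s: 18.65
ft_force: [-0.3, 0.1, -1.6]
finger_force: 40.0
t 18.65 p [ 0.5456 -0.0515  0.1066] z [-0.003  0.001 -1.   ] yaw x 90.65 F [-0.3  0.1 -1.6] M [-0.08  0.09 -0.03] w 20.4 ff 40.0
shift units [-0.07  0.08  0.62] turn units [-0.04 -0.01  0.03]
```

```bash
python3 -m pendant '[[[0,0,0.3],[0,0,0],8],[[0,0,0],[0,0,0],8],[[0,0,0],[0,0,0],8],[[0,0,0],[0,0,0],8],[[0,0,0],[0,0,0],8],[[0,0,0],[0,0,0],8],[[0,0,0],[0,0,0],8],[[0,0,0],[0,0,0],8]]' | grep -E "force|time"
python3 -c "
from h import *
plan(.5478,-.0536,.088,90.5)"
```

```text
time_s: 19.32
ft_force: [-0.0, -0.0, -1.6]
finger_force: 40.0
t 19.32 p [ 0.5476 -0.0532  0.1006] z [ 0.001 -0.    -1.   ] yaw x 90.54 F [-0.  -0.  -1.6] M [-0.07  0.08 -0.01] w 20.4 ff 40.0
shift units [-0.01  0.    0.42] turn units [0.01 0.   0.01]
```

```bash
python3 -m pendant '[[[0,0,0.1],[0,0,0],8],[[0,0,0.1],[0,0,0],8],[[0,0,0.1],[0,0,0],8],[[0,0,0.1],[0,0,0],8],[[0,0,0.1],[0,0,0],8],[[0,0,0.1],[0,0,0],8],[[0,0,0],[0,0,0],8],[[0,0,0],[0,0,0],8]]' | grep -E "posi|force|time"
python3 -m pendant '[[[0,0,0.1],[0,0,0],8],[[0,0,0.1],[0,0,0],8],[[0,0,0.1],[0,0,0],8],[[0,0,0.07],[0,0,0],8],[[0,0,0],[0,0,0],8],[[0,0,0],[0,0,0],8],[[0,0,0],[0,0,0],8],[[0,0,0],[0,0,0],8]]' | grep -E "posi|force|time"
python3 -c "
from h import *
st()"
```

```text
time_s: 19.98
position: [0.5471, -0.053, 0.0817]
ft_force: [0.4, 0.7, -0.9]
finger_force: 40.0
time_s: 20.65
position: [0.5474, -0.0531, 0.0711]
ft_force: [-1.2, 0.3, -1.2]
finger_force: 40.0
t 20.65 p [ 0.5474 -0.0531  0.0711] z [ 0. -0. -1.] yaw x 90.55 F [-1.2  0.3 -1.2] M [-0.16  0.05  0.05] w 20.3 ff 40.0
```

The lug entered without contact. Turning clockwise 72°.

```bash
for i in 1 2 3; do python3 -m pendant '[[[0,0,0],[0,0,0.65],8],[[0,0,0],[0,0,0.65],8],[[0,0,0],[0,0,0.65],8],[[0,0,0],[0,0,0.65],8],[[0,0,0],[0,0,0.65],8],[[0,0,0],[0,0,0.65],8],[[0,0,0],[0,0,0.65],8],[[0,0,0],[0,0,0.65],8]]' | grep -E "force|time"; python3 -c "
from h import *
st()"; done
```

```text
time_s: 21.32
ft_force: [0.4, 0.2, -1.9]
finger_force: 40.0
t 21.32 p [ 0.5475 -0.0531  0.0712] z [ 0. -0. -1.] yaw x 66.57 F [ 0.4  0.2 -1.9] M [-0.13  0.01 -0.03] w 20.4 ff 40.0
time_s: 21.98
ft_force: [-0.1, 0.1, -1.1]
finger_force: 40.0
t 21.98 p [ 0.5475 -0.0531  0.0712] z [ 0. -0. -1.] yaw x 42.73 F [-0.1  0.1 -1.1] M [-0.12  0.17  0.06] w 20.7 ff 40.0
time_s: 22.65
ft_force: [0.2, 0.1, -1.0]
finger_force: 40.0
t 22.65 p [ 0.5475 -0.0531  0.0712] z [ 0. -0. -1.] yaw x 18.9 F [ 0.2  0.1 -1. ] M [-0.08  0.1  -0.06] w 20.2 ff 40.0
```

```bash
python3 -m pendant '[[[0,0,-0.08],[0,0,0],8],[[0,0,-0.08],[0,0,0],8],[[0,0,-0.08],[0,0,0],8],[[0,0,-0.1],[0,0,0],8],[[0,0,-0.1],[0,0,0],8],[[0,0,-0.1],[0,0,0],8],[[0,0,-0.1],[0,0,0],8],[[0,0,-0.1],[0,0,0],8]]' | grep -E "posi|force|time"
python3 -m pendant '[[[0,0,-0.1],[0,0,0],8],[[0,0,-0.1],[0,0,0],8],[[0,0,-0.1],[0,0,0],8],[[0,0,-0.1],[0,0,0],8],[[0,0,-0.1],[0,0,0],8],[[0,0,-0.1],[0,0,0],8],[[0,0,-0.1],[0,0,0],8],[[0,0,-0.1],[0,0,0],8]]' | grep -E "posi|force|time"
python3 -m pendant '[[[0,0,-0.3],[0,0,0],8],[[0,0,-0.4],[0,0,0],8],[[0,0,-0.4],[0,0,0],8],[[0,0,-0.4],[0,0,0],8],[[0,0,-0.4],[0,0,0],8],[[0,0,-0.4],[0,0,0],8],[[0,0,-0.2],[0,0,0],8],[[0,0,0],[0,0,0],8]]' | grep -E "posi|force|time"
python3 -c "
from h import *
plan(.46,.20,.17,20)"
```

```text
time_s: 23.32
position: [0.5473, -0.053, 0.0935]
ft_force: [0.3, -0.6, -3.6]
finger_force: 40.0
time_s: 23.98
position: [0.5473, -0.0531, 0.1175]
ft_force: [0.5, -0.4, -3.2]
finger_force: 40.0
time_s: 24.65
position: [0.5486, -0.0533, 0.1949]
ft_force: [0.3, 0.5, -2.3]
finger_force: 40.0
t 24.65 p [ 0.5486 -0.0533  0.1949] z [ 0.004 -0.001 -1.   ] yaw x 19.05 F [ 0.3  0.5 -2.3] M [-0.1   0.11 -0.  ] w 20.4 ff 40.0
shift units [-0.04 -8.95  0.81] turn units [ 0.03 -0.05 -0.21]
```

```bash
python3 -m pendant '[[[-0.06,-0.3,0],[0,0,0],8],[[-0.06,-0.5,0],[0,0,0],8],[[-0.06,-0.7,0],[0,0,0],8],[[-0.06,-0.8,0],[0,0,0],8],[[-0.06,-0.8,0],[0,0,0],8],[[-0.06,-0.8,0],[0,0,0],8],[[-0.06,-0.8,0],[0,0,0],8],[[-0.06,-0.8,0],[0,0,0],8]]' | grep -E "posi|force|time"
python3 -m pendant '[[[-0.06,-0.8,0],[0,0,0],8],[[-0.06,-0.8,0],[0,0,0],8],[[-0.06,-0.8,0],[0,0,0],8],[[-0.06,-0.8,0],[0,0,0],8],[[-0.06,-0.8,0],[0,0,0],8],[[-0.06,-0.7,0],[0,0,0],8],[[0,-0.5,0],[0,0,0],8],[[0,-0.2,0],[0,0,0],8]]' | grep -E "posi|force|time"
python3 -m pendant '[[[0,0,0],[0,0,0],8],[[0,0,0],[0,0,0],8],[[0,0,0],[0,0,0],8],[[0,0,0],[0,0,0],8],[[0,0,0],[0,0,0],8],[[0,0,0],[0,0,0],8],[[0,0,0],[0,0,0],8],[[0,0,0],[0,0,0],8]]' | grep -E "posi|force|time"
python3 - <<'E'
from h import *
st(); save("wrist","w5")
E
```

```text
time_s: 25.32
position: [0.4776, 0.1001, 0.1908]
ft_force: [-0.0, 0.4, -3.7]
finger_force: 40.0
time_s: 25.98
position: [0.4142, 0.2497, 0.1909]
ft_force: [0.2, -0.5, -3.0]
finger_force: 40.0
time_s: 26.65
position: [0.4169, 0.2476, 0.1922]
ft_force: [-0.9, -0.5, -2.1]
finger_force: 40.0
t 26.65 p [0.4169 0.2476 0.1922] z [ 0. -0. -1.] yaw x 19.01 F [-0.9 -0.5 -2.1] M [-0.04  0.16 -0.02] w 20.1 ff 40.0
```

View pics/w5.png

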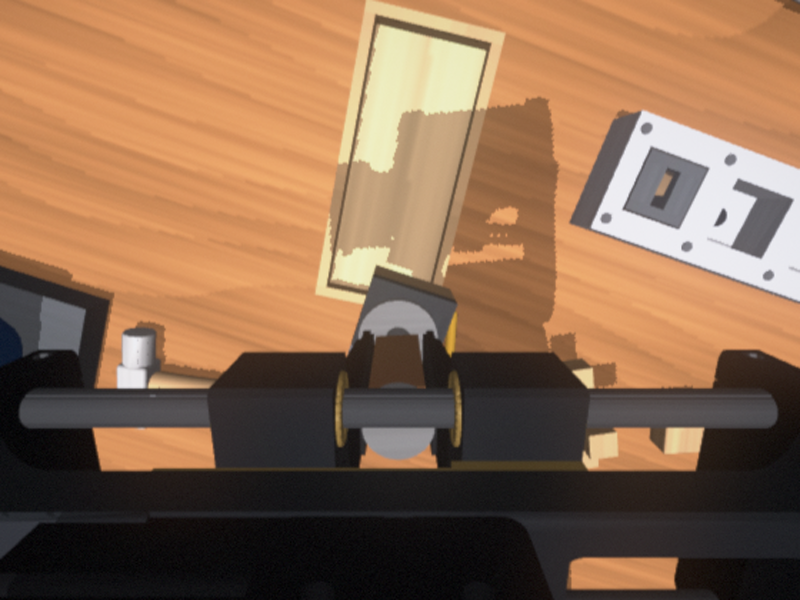

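w5 shows the tray's rim corners at (367,1), (505,34) and (317,292), with the fourth hidden behind the held plug (376–457, 267–330). The other plug is at (663,187) in the block. The tray is undisturbed, near its first position.

Run:
```python
from h import *
A,B,C=[at("w5",*q,.026) for q in((367,1),(505,34),(317,292))]
print(np.linalg.norm(A-B),np.linalg.norm(A-C)); c=(B+C)/2; x=(A-C); print(c.round(4),"yaw",np.degrees(np.arctan2(x[1],x[0])).round(2)); x/=np.linalg.norm(x)
print("tray t1", [at("t1",*q,.026).round(3).tolist() for q in((22,140),(123,127),(145,340),(42,353))], np.mean([at("t1",*q,.026) for q in((22,140),(123,127),(145,340),(42,353))],0).round(4))
for s in(.05,-.05): print(s,(c+s*x).round(4))
t=c+.05*x; plan(t[0],t[1],.15,19)
```

```text
0.09908960271033826 0.21248434178873962
[0.4947 0.2704 0.026 ] yaw 6.84
tray t1 [[0.597, 0.329, 0.026], [0.608, 0.228, 0.026], [0.395, 0.205, 0.026], [0.385, 0.306, 0.026]] [0.4964 0.267  0.026 ]
0.05 [0.5443 0.2763 0.026 ]
-0.05 [0.445  0.2644 0.026 ]
t 26.7 p [0.4169 0.2476 0.1922] z [-0. -0. -1.] yaw x 19.02 F [-1.  -1.2 -3.6] M [-0.04  0.11 -0.01] w 20.4 ff 40.0
shift units [4.33 0.48 1.41] turn units [0. 0. 0.]
```

```bash
python3 -m pendant '[[[0.4,0.06,0],[0,0,0],8],[[0.6,0.06,0],[0,0,0],8],[[0.6,0.06,0],[0,0,0],8],[[0.7,0.06,0],[0,0,0],8],[[0.7,0.06,0.2],[0,0,0],8],[[0.6,0.06,0.3],[0,0,0],8],[[0.4,0.06,0.4],[0,0,0],8],[[0.3,0.06,0.4],[0,0,0],8]]' | grep -E "posi|force|time"
python3 -m pendant '[[[0,0,0.5],[0,0,0],8],[[0,0,0.5],[0,0,0],8],[[0,0,0.5],[0,0,0],8],[[0,0,0.2],[0,0,0],8],[[0,0,0],[0,0,0],8],[[0,0,0],[0,0,0],8],[[0,0,0],[0,0,0],8],[[0,0,0],[0,0,0],8]]' | grep -E "posi|force|time"
python3 -c "
from h import *
plan(.5445,.2755,.071,19)"
```

```text
time_s: 27.37
position: [0.5449, 0.2766, 0.1529]
ft_force: [-0.4, 0.6, -2.9]
finger_force: 40.0
time_s: 28.03
position: [0.5443, 0.2767, 0.1038]
ft_force: [0.5, 0.3, -3.6]
finger_force: 40.0
t 28.03 p [0.5443 0.2767 0.1038] z [ 0.002  0.001 -1.   ] yaw x 19.05 F [ 0.5  0.3 -3.6] M [-0.1   0.16  0.01] w 20.3 ff 40.0
shift units [-0.01  0.04  1.09] turn units [-0.   -0.03  0.01]
```

```bash
python3 -m pendant '[[[0,0,0.2],[0,0,0],8],[[0,0,0.2],[0,0,0],8],[[0,0,0.2],[0,0,0],8],[[0,0,0.15],[0,0,0],8],[[0,0,0.1],[0,0,0],8],[[0,0,0.1],[0,0,0],8],[[0,0,0.1],[0,0,0],8],[[0,0,0],[0,0,0],8]]' | grep -E "posi|force|time"
python3 -m pendant '[[[0,0,0.02],[0,0,0],8],[[0,0,0],[0,0,0],8],[[0,0,0],[0,0,0],8],[[0,0,0],[0,0,0],8],[[0,0,0],[0,0,0],8],[[0,0,0],[0,0,0],8],[[0,0,0],[0,0,0],8],[[0,0,0],[0,0,0],8]]' | grep -E "posi|force|time"
python3 -c "
from h import *
st()"
```

```text
time_s: 28.7
position: [0.5433, 0.2763, 0.0703]
ft_force: [-0.6, 0.1, -1.6]
finger_force: 40.0
time_s: 29.37
position: [0.5434, 0.2763, 0.0701]
ft_force: [0.0, -0.9, -1.5]
finger_force: 40.0
t 29.37 p [0.5434 0.2763 0.0701] z [ 0.  0. -1.] yaw x 19.05 F [ 0.  -0.9 -1.5] M [-0.09  0.12 -0.01] w 20.5 ff 40.0
```

```bash
for i in 1 2 3; do python3 -m pendant '[[[0,0,0],[0,0,-0.65],8],[[0,0,0],[0,0,-0.65],8],[[0,0,0],[0,0,-0.65],8],[[0,0,0],[0,0,-0.65],8],[[0,0,0],[0,0,-0.65],8],[[0,0,0],[0,0,-0.65],8],[[0,0,0],[0,0,-0.65],8],[[0,0,0],[0,0,-0.65],8]]' | grep -E "force|time"; done
python3 -c "
from h import *
st()"
python3 -m pendant '[[[0,0,-0.1],[0,0,0],8],[[0,0,-0.1],[0,0,0],8],[[0,0,-0.1],[0,0,0],8],[[0,0,-0.1],[0,0,0],8],[[0,0,-0.1],[0,0,0],8],[[0,0,-0.1],[0,0,0],8],[[0,0,0],[0,0,0],8],[[0,0,0],[0,0,0],8]]' | grep -E "posi|force|time"
python3 -c "
from h import *
st(); save('wrist','w6',(230,150,330,225)); save('scene','s6',(340,150,460,240))"
```

```text
time_s: 30.03
ft_force: [-0.1, 0.4, -1.4]
finger_force: 40.0
time_s: 30.7
ft_force: [0.1, 0.6, -0.9]
finger_force: 40.0
time_s: 31.37
ft_force: [-0.5, -0.3, -0.7]
finger_force: 40.0
t 31.37 p [0.5434 0.2763 0.0701] z [-0. -0. -1.] yaw x 90.7 F [-0.5 -0.3 -0.7] M [-0.09  0.06  0.03] w 20.6 ff 40.0
time_s: 32.03
position: [0.5436, 0.2764, 0.0885]
ft_force: [-0.4, -0.2, -1.8]
finger_force: 40.0
t 32.03 p [0.5436 0.2764 0.0885] z [ 0.001  0.    -1.   ] yaw x 90.54 F [-0.4 -0.2 -1.8] M [-0.06  0.08 -0.02] w 20.3 ff 40.0
```

```bash
python3 -m pendant '[[[0,0,-0.3],[0,0,0],8],[[0,0,-0.5],[0,0,0],8],[[0,0,-0.6],[0,0,0],8],[[0,0,-0.6],[0,0,0],8],[[0,0,-0.6],[0,0,0],8],[[0,0,-0.6],[0,0,0],8],[[-0.3,0,-0.3],[0,0,0],8],[[-0.6,0,0],[0,0,0],8]]' | grep -E "posi|force|time"
python3 -c "
from h import *
print(at('w5',663.5,187,.042)); plan(.5463,.0868,.13,90.5)"
```

```text
time_s: 32.8
position: [0.5451, 0.2505, 0.1968]
ft_force: [0.3, 0.7, -1.4]
finger_force: 40.0
[0.54589636 0.08800163 0.042     ]
t 32.8 p [0.5451 0.2505 0.1968] z [ 0.005  0.002 -1.   ] yaw x 90.67 F [ 0.3  0.7 -1.4] M [-0.15  0.06 -0.01] w 20.5 ff 40.0
shift units [-5.46 -0.04  2.22] turn units [ 0.07 -0.03  0.04]
```

```bash
python3 -m pendant '[[[-0.7,0.02,0],[0,0,0],8],[[-0.8,0.02,0],[0,0,0],8],[[-0.8,0.02,0],[0,0,0],8],[[-0.8,0.02,0],[0,0,0],8],[[-0.8,0.02,0.3],[0,0,0],8],[[-0.7,0,0.4],[0,0,0],8],[[-0.5,0,0.5],[0,0,0],8],[[-0.3,0,0.5],[0,0,0],8]]' | grep -E "posi|force|time"
python3 -m pendant '[[[0,0,0.5],[0,0,0],8],[[0,0,0.5],[0,0,0],8],[[0,0,0.4],[0,0,0],8],[[0,0,0],[0,0,0],8],[[0,0,0],[0,0,0],8],[[0,0,0],[0,0,0],8],[[0,0,0],[0,0,0],8],[[0,0,0],[0,0,0],8]]' | grep -E "posi|force|time"
python3 -c "
from h import *
plan(.5463,.0868,.071,90.5)"
```

```text
time_s: 33.47
position: [0.5481, 0.085, 0.1418]
ft_force: [0.2, 0.2, -1.3]
finger_force: 40.0
time_s: 34.13
position: [0.5491, 0.0875, 0.1014]
ft_force: [-0.4, 0.6, -1.2]
finger_force: 40.0
t 34.13 p [0.5491 0.0875 0.1014] z [ 0.002  0.    -1.   ] yaw x 90.57 F [-0.4  0.6 -1.2] M [-0.06  0.01 -0.  ] w 20.3 ff 40.0
shift units [-0.02 -0.09  1.01] turn units [ 0.03 -0.    0.01]
```

```bash
python3 -m pendant '[[[-0.02,-0.09,0],[0,0,0],8],[[0,0,0.1],[0,0,0],8],[[0,0,0.1],[0,0,0],8],[[0,0,0],[0,0,0],8],[[0,0,0],[0,0,0],8],[[0,0,0],[0,0,0],8],[[0,0,0],[0,0,0],8],[[0,0,0],[0,0,0],8]]' | grep -E "posi|force|time"
python3 -c "
from h import *
plan(.5463,.0868,.071,90.5)"
```

```text
time_s: 34.8
position: [0.5456, 0.0867, 0.0941]
ft_force: [-0.5, 0.5, -1.3]
finger_force: 40.0
t 34.8 p [0.5456 0.0867 0.0941] z [ 0. -0. -1.] yaw x 90.55 F [-0.5  0.5 -1.3] M [-0.11  0.07 -0.01] w 20.2 ff 40.0
shift units [0.   0.02 0.77] turn units [0.   0.   0.01]
```

```bash
python3 -m pendant '[[[0,0.02,0.1],[0,0,0],8],[[0,0,0.1],[0,0,0],8],[[0,0,0.1],[0,0,0],8],[[0,0,0.1],[0,0,0],8],[[0,0,0],[0,0,0],8],[[0,0,0],[0,0,0],8],[[0,0,0],[0,0,0],8],[[0,0,0],[0,0,0],8]]' | grep -E "posi|force|time"
python3 -m pendant '[[[0,0,0.1],[0,0,0],8],[[0,0,0.1],[0,0,0],8],[[0,0,0.1],[0,0,0],8],[[0,0,0.07],[0,0,0],8],[[0,0,0],[0,0,0],8],[[0,0,0],[0,0,0],8],[[0,0,0],[0,0,0],8],[[0,0,0],[0,0,0],8]]' | grep -E "posi|force|time"
python3 -c "
from h import *
st()"
```

```text
time_s: 35.47
position: [0.5463, 0.0868, 0.0822]
ft_force: [0.0, -0.2, -2.1]
finger_force: 40.0
time_s: 36.13
position: [0.5463, 0.0867, 0.0711]
ft_force: [-0.6, -0.0, -0.8]
finger_force: 40.0
t 36.13 p [0.5463 0.0867 0.0711] z [ 0.  0. -1.] yaw x 90.55 F [-0.6 -0.  -0.8] M [-0.14  0.11 -0.01] w 20.5 ff 40.0
```

In cleanly. Turning clockwise, then lifting.

```bash
for i in 1 2 3; do python3 -m pendant '[[[0,0,0],[0,0,0.65],8],[[0,0,0],[0,0,0.65],8],[[0,0,0],[0,0,0.65],8],[[0,0,0],[0,0,0.65],8],[[0,0,0],[0,0,0.65],8],[[0,0,0],[0,0,0.65],8],[[0,0,0],[0,0,0.65],8],[[0,0,0],[0,0,0.65],8]]' | grep -E "force|time"; done
python3 -c "
from h import *
st()"
for i in 1 2; do python3 -m pendant '[[[0,0,-0.09],[0,0,0],8],[[0,0,-0.09],[0,0,0],8],[[0,0,-0.09],[0,0,0],8],[[0,0,-0.09],[0,0,0],8],[[0,0,-0.1],[0,0,0],8],[[0,0,-0.1],[0,0,0],8],[[0,0,-0.1],[0,0,0],8],[[0,0,-0.1],[0,0,0],8]]' | grep -E "posi|force|time"; done
python3 -m pendant '[[[0,0,-0.3],[0,0,0],8],[[0,0,-0.4],[0,0,0],8],[[0,0,-0.4],[0,0,0],8],[[0,0,-0.4],[0,0,0],8],[[0,0,-0.4],[0,0,0],8],[[0,0,-0.4],[0,0,0],8],[[0,0,-0.2],[0,0,0],8],[[0,0,0],[0,0,0],8]]' | grep -E "posi|force|time"
python3 -c "
from h import *
plan(.40,.235,.192,19)"
```

```text
time_s: 36.8
ft_force: [-0.8, 0.2, -1.3]
finger_force: 40.0
time_s: 37.47
ft_force: [0.2, -0.6, -0.9]
finger_force: 40.0
time_s: 38.13
ft_force: [0.7, -0.5, -1.7]
finger_force: 40.0
t 38.13 p [0.5463 0.0867 0.0712] z [ 0.  0. -1.] yaw x 18.89 F [ 0.7 -0.5 -1.7] M [-0.09  0.17 -0.06] w 20.4 ff 40.0
time_s: 38.8
position: [0.5461, 0.0867, 0.0941]
ft_force: [-0.5, -0.2, -3.2]
finger_force: 40.0
time_s: 39.47
position: [0.5461, 0.0867, 0.1169]
ft_force: [-0.5, 0.2, -3.2]
finger_force: 40.0
time_s: 40.13
position: [0.5474, 0.0868, 0.1943]
ft_force: [-0.1, 0.0, -3.7]
finger_force: 40.0
t 40.13 p [0.5474 0.0868 0.1943] z [ 0.004  0.    -1.   ] yaw x 19.05 F [-0.1  0.  -3.7] M [-0.11  0.12  0.04] w 20.5 ff 40.0
shift units [-3.03 -6.27  0.06] turn units [ 0.01 -0.05  0.01]
```

```bash
python3 -m pendant '[[[-0.1,-0.3,0],[0,0,0],8],[[-0.3,-0.5,0],[0,0,0],8],[[-0.3,-0.6,0],[0,0,0],8],[[-0.3,-0.6,0],[0,0,0],8],[[-0.3,-0.6,0],[0,0,0],8],[[-0.3,-0.6,0],[0,0,0],8],[[-0.3,-0.6,0],[0,0,0],8],[[-0.3,-0.6,0],[0,0,0],8]]' | grep -E "posi|force|time"
python3 -m pendant '[[[-0.3,-0.6,0],[0,0,0],8],[[-0.3,-0.6,0],[0,0,0],8],[[-0.2,-0.4,0],[0,0,0],8],[[0,-0.2,0],[0,0,0],8],[[0,0,0],[0,0,0],8],[[0,0,0],[0,0,0],8],[[0,0,0],[0,0,0],8],[[0,0,0],[0,0,0],8]]' | grep -E "posi|force|time"
python3 - <<'E'
from h import *
st(); save("wrist","w7")
E
```

```text
time_s: 40.8
position: [0.4386, 0.1907, 0.1901]
ft_force: [0.2, -0.2, -3.8]
finger_force: 40.0
time_s: 41.47
position: [0.4008, 0.2327, 0.1914]
ft_force: [0.0, -1.0, -2.5]
finger_force: 40.0
t 41.47 p [0.4008 0.2327 0.1914] z [-0. -0. -1.] yaw x 18.99 F [ 0.  -1.  -2.5] M [-0.15  0.17  0.01] w 20.8 ff 40.0
```

View pics/w7.png

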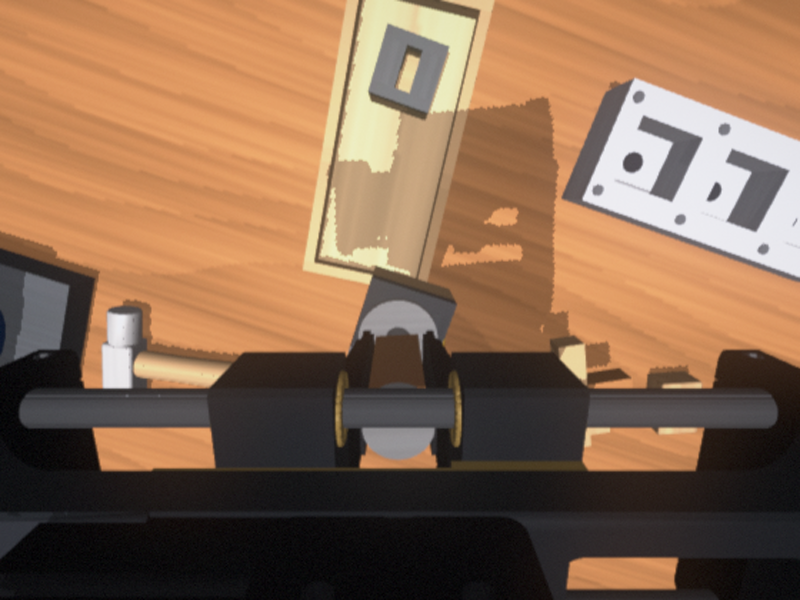

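w7 shows the first plug standing in the tray at (409,66), the second hanging on the rod, and both outer ports empty. The tray's near-left rim corner is (305,268), its near-right about (430,283), and its left edge meets the top of the image at (349,0).

Run:
```python
from h import *
C=at("w7",305,268,.026); A=at("w7",349,2,.026); a=np.arctan2(*(A-C)[1::-1]); print("yaw",np.degrees(a))
x=np.array([np.cos(a),np.sin(a)]);y=np.array([-x[1],x[0]])
c=C[:2]+.108*x-.05*y; print("centre",c, "near right",at("w7",430,283,.026), C[:2]-.1*y)
p=at("w7",409,63,.042)[:2]; print("plug1 in tray",(p-c)@x,(p-c)@y)
t=c-.048*x; print(t); plan(t[0],t[1],.104,19)
```

```text
yaw 6.630951306984939
centre [0.49615903 0.26934004] near right [0.40407381 0.20745833 0.026     ] [0.39465518 0.20720335]
plug1 in tray 0.05068295761941625 0.0005308540223448628
[0.44848012 0.2637973 ]
t 41.52 p [0.4008 0.2327 0.1914] z [-0. -0. -1.] yaw x 18.98 F [-0.1 -0.  -2.5] M [-0.05  0.14 -0.04] w 20.5 ff 40.0
shift units [ 1.84 -0.46  2.91] turn units [ 0.  0. -0.]
```

```bash
python3 -m pendant '[[[0.3,-0.1,0],[0,0,0],8],[[0.5,-0.1,0],[0,0,0],8],[[0.5,-0.1,0],[0,0,0],8],[[0.4,-0.1,0.3],[0,0,0],8],[[0.14,-0.06,0.5],[0,0,0],8],[[0,0,0.5],[0,0,0],8],[[0,0,0.5],[0,0,0],8],[[0,0,0.4],[0,0,0],8]]' | grep -E "posi|force|time"
python3 -m pendant '[[[0,0,0.4],[0,0,0],8],[[0,0,0.3],[0,0,0],8],[[0,0,0],[0,0,0],8],[[0,0,0],[0,0,0],8],[[0,0,0],[0,0,0],8],[[0,0,0],[0,0,0],8],[[0,0,0],[0,0,0],8],[[0,0,0],[0,0,0],8]]' | grep -E "posi|force|time"
python3 -c "
from h import *
plan(.4485,.2638,.0705,19)"
```

```text
time_s: 42.18
position: [0.4485, 0.2642, 0.1241]
ft_force: [0.0, -0.2, -3.1]
finger_force: 40.0
time_s: 42.85
position: [0.4485, 0.2645, 0.1054]
ft_force: [-0.1, 0.1, -3.9]
finger_force: 40.0
t 42.85 p [0.4485 0.2645 0.1054] z [ 0.001  0.001 -1.   ] yaw x 19.05 F [-0.1  0.1 -3.9] M [-0.07  0.2   0.02] w 20.4 ff 40.0
shift units [-0.01  0.02  1.16] turn units [-0.   -0.02  0.01]
```

```bash
python3 -m pendant '[[[0,0,0.2],[0,0,0],8],[[0,0,0.2],[0,0,0],8],[[0,0,0.2],[0,0,0],8],[[0,0,0.2],[0,0,0],8],[[0,0,0.14],[0,0,0],8],[[0,0,0.1],[0,0,0],8],[[0,0,0.1],[0,0,0],8],[[0,0,0],[0,0,0],8]]' | grep -E "posi|force|time"
for i in 1 2 3; do python3 -m pendant '[[[0,0,0],[0,0,-0.65],8],[[0,0,0],[0,0,-0.65],8],[[0,0,0],[0,0,-0.65],8],[[0,0,0],[0,0,-0.65],8],[[0,0,0],[0,0,-0.65],8],[[0,0,0],[0,0,-0.65],8],[[0,0,0],[0,0,-0.65],8],[[0,0,0],[0,0,-0.65],8]]' | grep -E "posi|force|time"; done
python3 -c "
from h import *
st()"
```

```text
time_s: 43.52
position: [0.4482, 0.2643, 0.0702]
ft_force: [0.3, -0.5, -3.0]
finger_force: 40.0
time_s: 44.18
position: [0.4486, 0.2644, 0.071]
ft_force: [0.0, -0.0, -1.3]
finger_force: 40.0
time_s: 44.85
position: [0.4485, 0.2644, 0.0709]
ft_force: [0.4, 0.8, -1.8]
finger_force: 40.0
time_s: 45.52
position: [0.4485, 0.2644, 0.071]
ft_force: [0.1, 0.4, -2.2]
finger_force: 40.0
t 45.52 p [0.4485 0.2644 0.071 ] z [ 0.001  0.    -1.   ] yaw x 90.7 F [ 0.1  0.4 -2.2] M [-0.11 -0.01  0.  ] w 20.7 ff 40.0
```

```bash
python3 -m pendant '[[[0,0,-0.1],[0,0,0],8],[[0,0,-0.1],[0,0,0],8],[[0,0,-0.1],[0,0,0],8],[[0,0,-0.1],[0,0,0],8],[[0,0,-0.1],[0,0,0],8],[[0,0,-0.1],[0,0,0],8],[[0,0,0],[0,0,0],8],[[0,0,0],[0,0,0],8]]' | grep -E "posi|force|time"
python3 -m pendant '[[[0,0,-0.3],[0,0,0],8],[[0,0,-0.5],[0,0,0],8],[[0,0,-0.6],[0,0,0],8],[[0,0,-0.6],[0,0,0],8],[[0,0,-0.6],[0,0,0],8],[[0,0,-0.6],[0,0,0],8],[[0,0,-0.3],[0,0,0],8],[[0,0,0],[0,0,0],8]]' | grep -E "posi|force|time"
python3 - <<'E'
from h import *
plan(.4395,-.10,.2,97.5); save("scene","s8",(330,140,490,260),(400,300)); save("top","t8",(110,150,270,270),(400,300)); save("wrist","w8",(180,120,380,270),(400,300))
z=np.zeros((300,400,3),np.uint8)
cv2.imwrite("pics/m8.png",np.vstack([np.hstack([cv2.imread("pics/s8.png"),cv2.imread("pics/t8.png")]),np.hstack([cv2.imread("pics/w8.png"),z])]))
E
```

```text
time_s: 46.18
position: [0.4482, 0.2643, 0.0887]
ft_force: [-0.6, 0.2, -1.7]
finger_force: 40.0
time_s: 46.85
position: [0.4495, 0.2649, 0.1966]
ft_force: [-0.7, 0.7, -1.4]
finger_force: 40.0
t 46.85 p [0.4495 0.2649 0.1966] z [ 0.005  0.002 -1.   ] yaw x 90.55 F [-0.7  0.7 -1.4] M [-0.14  0.    0.01] w 20.6 ff 40.0
shift units [-12.16  -0.45  -0.14] turn units [ 0.06 -0.02 -1.52]
```

View pics/m8.png

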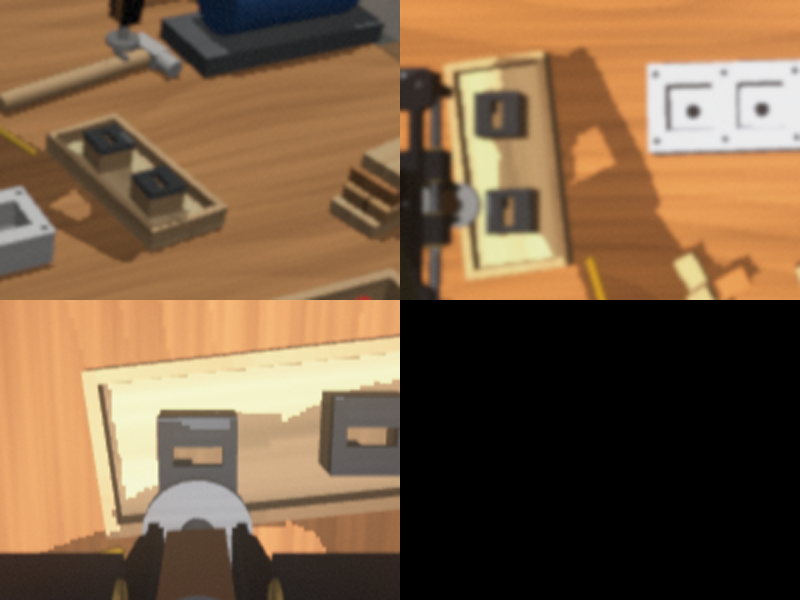

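m8 shows both plugs standing upright in the tray, at s8 (108,145) and (158,190), and t8 (500,113) and (512,210). The rod is free above them and the ports are empty. Taking the rod back to its stand.

```bash
python3 -m pendant '[[[-0.3,0,0],[0,0,0],8],[[-0.5,-0.02,0],[0,0,0],8],[[-0.7,-0.02,0],[0,0,0],8],[[-0.8,-0.02,0],[0,0,0],8],[[-0.8,-0.02,0],[0,0,0],8],[[-0.8,-0.02,0],[0,0,0],8],[[-0.8,-0.02,0],[0,0,0],8],[[-0.8,-0.02,0],[0,0,0],8]]' | grep -E "posi|force|time"
python3 -m pendant '[[[-0.8,-0.02,0],[0,0,0],8],[[-0.8,-0.02,0],[0,0,0],8],[[-0.8,-0.02,0],[0,0,0],8],[[-0.8,-0.02,0],[0,0,0],8],[[-0.8,-0.02,0],[0,0,0],8],[[-0.8,-0.02,0],[0,0,0],8],[[-0.8,-0.02,0],[0,0,0],8],[[-0.8,-0.02,0],[0,0,0],8]]' | grep -E "posi|force|time"
python3 -m pendant '[[[-0.8,0,0],[0,0,0],8],[[-0.8,0,0],[0,0,0],8],[[-0.8,0,0],[0,0,0],8],[[-0.7,0,0],[0,0,0],8],[[-0.6,0,0],[0,0,0],8],[[-0.4,0,0],[0,0,0],8],[[-0.3,0,0],[0,0,0],8],[[-0.1,0,0],[0,0,0],8]]' | grep -E "posi|force|time"
python3 -m pendant '[[[0,0,0.2],[0,0,-0.5],8],[[0,0,0.5],[0,0,-0.5],8],[[0,0,0.5],[0,0,-0.5],8],[[0,0,0.4],[0,0,0],8],[[0,0,0],[0,0,0],8],[[0,0,0],[0,0,0],8],[[0,0,0],[0,0,0],8],[[0,0,0],[0,0,0],8]]' | grep -E "posi|force|time"
python3 -c "
from h import *
plan(.4395,-.2266,.092,97.55)"
```

```text
time_s: 47.67
position: [0.4443, 0.0975, 0.1919]
ft_force: [0.6, -0.3, -1.8]
finger_force: 40.0
time_s: 48.33
position: [0.4412, -0.0942, 0.1919]
ft_force: [1.2, -0.2, -1.5]
finger_force: 40.0
time_s: 49.0
position: [0.4432, -0.2287, 0.1926]
ft_force: [0.4, 0.8, -1.5]
finger_force: 40.0
time_s: 49.67
position: [0.4444, -0.2281, 0.1465]
ft_force: [-0.2, 0.5, -1.3]
finger_force: 40.0
t 49.67 p [ 0.4444 -0.2281  0.1465] z [ 0.002 -0.001 -1.   ] yaw x 97.42 F [-0.2  0.5 -1.3] M [-0.09  0.06  0.02] w 20.6 ff 40.0
shift units [ 0.07 -0.16  1.82] turn units [ 0.02  0.01 -0.03]
```

```bash
python3 -m pendant '[[[0.05,-0.08,0.3],[0,0,-0.03],8],[[0,-0.05,0.5],[0,0,0],8],[[0,0,0.5],[0,0,0],8],[[0,0,0.3],[0,0,0],8],[[0,0,0],[0,0,0],8],[[0,0,0],[0,0,0],8],[[0,0,0],[0,0,0],8],[[0,0,0],[0,0,0],8]]' | grep -E "posi|force|time"
python3 -c "
from h import *
plan(.4395,-.2266,.0675,97.55)"
```

```text
time_s: 50.33
position: [0.4404, -0.2273, 0.0985]
ft_force: [0.7, -0.2, -2.0]
finger_force: 40.0
t 50.33 p [ 0.4404 -0.2273  0.0985] z [ 0.002 -0.001 -1.   ] yaw x 97.56 F [ 0.7 -0.2 -2. ] M [-0.12  0.06 -0.04] w 20.4 ff 40.0
shift units [ 0.03 -0.03  1.03] turn units [0.02 0.02 0.  ]
```

```bash
python3 -m pendant '[[[0,0,0.1],[0,0,0],8],[[0,0,0.15],[0,0,0],8],[[0,0,0.15],[0,0,0],8],[[0,0,0.15],[0,0,0],8],[[0,0,0.1],[0,0,0],8],[[0,0,0.1],[0,0,0],8],[[0,0,0],[0,0,0],8],[[0,0,0],[0,0,0],8]]' | grep -E "posi|force|time"
python3 -m pendant '[[[0,0,0.1],[0,0,0],8],[[0,0,0.1],[0,0,0],8],[[0,0,0.06],[0,0,0],8],[[0,0,0],[0,0,0],8],[[0,0,0],[0,0,0],8],[[0,0,0],[0,0,0],8],[[0,0,0],[0,0,0],8],[[0,0,0],[0,0,0],8]]' | grep -E "posi|force|time"
python3 -c "
from h import *
plan(.4395,-.2266,.0675,97.55)"
```

```text
time_s: 51.0
position: [0.4395, -0.2267, 0.0745]
ft_force: [-1.1, 0.5, -1.9]
finger_force: 40.0
time_s: 51.67
position: [0.4401, -0.2271, 0.0678]
ft_force: [-1.2, 1.1, 5.3]
finger_force: 40.0
t 51.67 p [ 0.4401 -0.2271  0.0678] z [ 0.001 -0.001 -1.   ] yaw x 97.56 F [-1.2  1.1  5.3] M [0.08 0.29 0.  ] w 20.7 ff 40.0
shift units [ 0.02 -0.02  0.01] turn units [0.01 0.01 0.  ]
```

Seated, with the collar on the stand. Opening and rising.

```bash
python3 -m pendant '[[[0,0,0],[0,0,0],26],[[0,0,0],[0,0,0],32],[[0,0,0],[0,0,0],40],[[0,0,0],[0,0,0],50],[[0,0,0],[0,0,0],50],[[0,0,0],[0,0,0],50],[[0,0,-0.2],[0,0,0],50],[[0,0,-0.4],[0,0,0],50]]' | grep -E "posi|force|time|width"
python3 -m pendant '[[[0,0,-0.6],[0,0,0],50],[[0,0,-0.6],[0,0,0],50],[[0,0,-0.7],[0,0,0],50],[[0,0,-0.7],[0,0,0],50],[[0,0,-0.7],[0,0,0],50],[[0,0,-0.7],[0,0,0],50],[[0,0,-0.6],[0,0,0],50],[[0,0,0],[0,0,0],50]]' | grep -E "posi|force|time"
python3 -c "
from h import *
plan(.5,-.27,.23,97)"
```

```text
time_s: 52.33
position: [0.4386, -0.2261, 0.084]
ft_force: [-0.1, 0.4, -0.3]
width: 0.526
finger_force: 0.0
time_s: 53.0
position: [0.4419, -0.2282, 0.2293]
ft_force: [0.7, -0.7, 0.5]
finger_force: 0.0
t 53.0 p [ 0.4419 -0.2282  0.2293] z [ 0.008 -0.005 -1.   ] yaw x 97.56 F [ 0.7 -0.7  0.5] M [-0.09  0.02 -0.04] w 50.1 ff 0.0
shift units [-1.64  1.74 -0.  ] turn units [0.09 0.08 0.12]
```

```bash
python3 -m pendant '[[[-0.3,0.3,0],[0,0,0],50],[[-0.5,0.6,0],[0,0,0],50],[[-0.5,0.6,0],[0,0,0],50],[[-0.5,0.6,0],[0,0,0],50],[[-0.4,0.4,0],[0,0,0],50],[[0,0,0],[0,0,0],50],[[0,0,0],[0,0,0],50],[[0,0,0],[0,0,0],50]]' | grep -E "posi|force|time"
python3 - <<'E'
from h import *
st(); save("wrist","w9",(120,0,540,300),(560,400)); save("scene","s9",(180,150,260,210),(240,180)); save("scene","s9b",(340,150,460,240),(240,180))
m=np.zeros((400,800,3),np.uint8); m[:,:560]=cv2.imread("pics/w9.png"); m[:180,560:]=cv2.imread("pics/s9.png"); m[200:380,560:]=cv2.imread("pics/s9b.png"); cv2.imwrite("pics/m9.png",m)
E
```

```text
time_s: 53.67
position: [0.522, -0.2818, 0.2224]
ft_force: [-0.1, -0.1, 0.3]
finger_force: 0.0
t 53.67 p [ 0.522  -0.2818  0.2224] z [-0.001  0.001 -1.   ] yaw x 97.56 F [-0.1 -0.1  0.3] M [-0.12  0.03  0.  ] w 50.1 ff 0.0
```

View pics/m9.png

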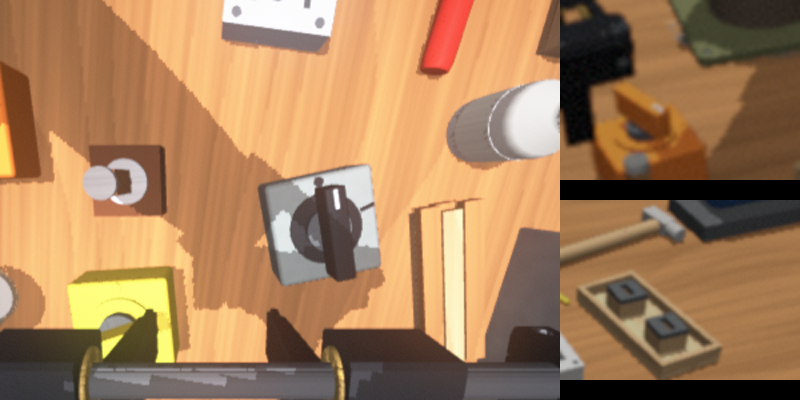

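m9 shows the rod upright in its stand (cap (98,182), collar (127,181)) and the isolator's pointer (336,200) still at the off dot. Both plugs stand in the tray. Now switching on.

```bash
python3 -c "
from h import *
plan(.6135,-.2418,.12,109.7)"
```

```text
t 53.82 p [ 0.5221 -0.2819  0.2231] z [-0.  0. -1.] yaw x 97.57 F [ 0.5 -0.2 -0.2] M [-0.08  0.03 -0.03] w 50.1 ff 0.0
shift units [0.92 3.2  3.44] turn units [-0.   -0.   -2.65]
```

```bash
python3 -m pendant '[[[0.2,0.5,0],[0,0,0],50],[[0.2,0.7,0],[0,0,0],50],[[0.2,0.7,0],[0,0,0],50],[[0.2,0.7,0],[0,0,0],50],[[0.12,0.6,0],[0,0,0],50],[[0,0,0.3],[0,0,-0.9],50],[[0,0,0.5],[0,0,-0.9],50],[[0,0,0.6],[0,0,-0.85],50]]' | grep -E "posi|force|time"
python3 -m pendant '[[[0,0,0.6],[0,0,0],50],[[0,0,0.6],[0,0,0],50],[[0,0,0.5],[0,0,0],50],[[0,0,0.3],[0,0,0],50],[[0,0,0],[0,0,0],50],[[0,0,0],[0,0,0],50],[[0,0,0],[0,0,0],50],[[0,0,0],[0,0,0],50]]' | grep -E "posi|force|time"
python3 -c "
from h import *
plan(.6135,-.2418,.07,109.7)"
```

```text
time_s: 54.48
position: [0.6159, -0.2416, 0.1823]
ft_force: [-0.5, -0.0, 1.2]
finger_force: 0.0
time_s: 55.15
position: [0.6152, -0.2428, 0.1228]
ft_force: [-0.2, -0.4, 0.0]
finger_force: 0.0
t 55.15 p [ 0.6152 -0.2428  0.1228] z [ 0.002 -0.001 -1.   ] yaw x 109.7 F [-0.2 -0.4  0. ] M [-0.06  0.06  0.01] w 50.0 ff 0.0
shift units [ 0.05 -0.05  1.76] turn units [0.02 0.02 0.  ]
```

```bash
python3 -m pendant '[[[0.03,-0.03,0.3],[0,0,0],50],[[0,0,0.4],[0,0,0],50],[[0,0,0.4],[0,0,0],50],[[0,0,0.4],[0,0,0],50],[[0,0,0.2],[0,0,0],50],[[0,0,0],[0,0,0],50],[[0,0,0],[0,0,0],50],[[0,0,0],[0,0,0],50]]' | grep -E "posi|force|time"
python3 -m pendant '[[[0,0,0],[0,0,0],8],[[0,0,0],[0,0,0],8],[[0,0,0],[0,0,0],8],[[0,0,0],[0,0,0],8],[[0,0,0],[0,0,0],8],[[0,0,0],[0,0,0],8],[[0,0,0],[0,0,0],8],[[0,0,0],[0,0,0],8]]' 50 | grep -E "posi|force|time"
for i in 1 2 3; do python3 -m pendant '[[[0,0,0],[0,0,0.67],8],[[0,0,0],[0,0,0.67],8],[[0,0,0],[0,0,0.67],8],[[0,0,0],[0,0,0.67],8],[[0,0,0],[0,0,0.67],8],[[0,0,0],[0,0,0.67],8],[[0,0,0],[0,0,0.67],8],[[0,0,0],[0,0,0.67],8]]' | grep -E "force|time" ; done
python3 -c "
from h import *
st()"
```

```text
time_s: 55.82
position: [0.6135, -0.242, 0.0704]
ft_force: [0.5, -0.0, -0.3]
finger_force: 0.0
time_s: 56.48
position: [0.6136, -0.2417, 0.0702]
ft_force: [2.0, 1.0, 0.1]
finger_force: 50.0
time_s: 57.15
ft_force: [1.9, 0.5, 0.4]
finger_force: 50.0
time_s: 57.82
ft_force: [2.4, -0.1, -0.9]
finger_force: 50.0
time_s: 58.48
ft_force: [3.1, -0.4, 0.4]
finger_force: 50.0
t 58.48 p [ 0.6139 -0.2419  0.0702] z [ 0.002  0.    -1.   ] yaw x 35.82 F [ 3.1 -0.4  0.4] M [ 0.16 -0.42 -0.12] w 15.8 ff 50.0
```

Turned back to 35.8°. Releasing, rising and taking a last look.

```bash
python3 -m pendant '[[[0,0,0],[0,0,0],40],[[0,0,0],[0,0,0],50],[[0,0,0],[0,0,0],50],[[0,0,0],[0,0,0],50],[[0,0,-0.4],[0,0,0],50],[[0,0,-0.6],[0,0,0],50],[[0,0,-0.7],[0,0,0],50],[[0,0,-0.7],[0,0,0],50]]' | grep -E "posi|force|time"
python3 -m pendant '[[[-0.5,0,-0.7],[0,0,0],50],[[-0.5,0,-0.7],[0,0,0],50],[[-0.5,0,-0.7],[0,0,0],50],[[-0.5,0,-0.5],[0,0,0],50],[[0,0,0],[0,0,0],50],[[0,0,0],[0,0,0],50],[[0,0,0],[0,0,0],50],[[0,0,0],[0,0,0],50]]' | grep -E "posi|force|time"
python3 - <<'E'
from h import *
st(); save("wrist","w10",(0,0,560,300),(560,300)); save("scene","s10",(60,150,480,310),(788,300))
m=np.zeros((600,788,3),np.uint8); m[:300,:560]=cv2.imread("pics/w10.png"); m[300:]=cv2.imread("pics/s10.png"); cv2.imwrite("pics/m10.png",m)
E
```

```text
time_s: 59.15
position: [0.6129, -0.2418, 0.1434]
ft_force: [-0.3, -0.0, 0.4]
finger_force: 0.0
time_s: 59.82
position: [0.5642, -0.2763, 0.2181]
ft_force: [0.2, 0.4, -0.9]
finger_force: 0.0
t 59.82 p [ 0.5642 -0.2763  0.2181] z [-0.003  0.002 -1.   ] yaw x 36.03 F [ 0.2  0.4 -0.9] M [-0.1   0.12  0.06] w 49.8 ff 0.0
```

View pics/m10.png

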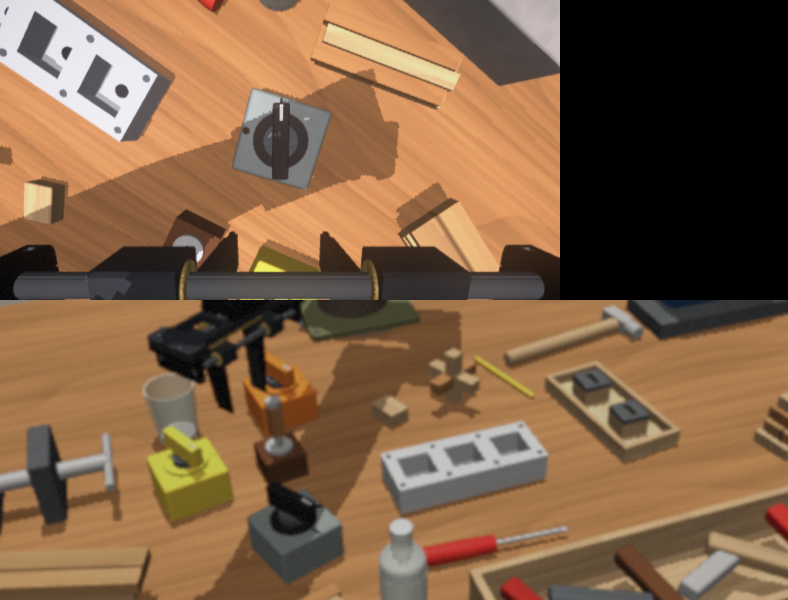

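m10 shows the handle's pointer (282,110) on the "on" line and the rod upright in its stand at (278,430). Both plugs are upright in the tray, at (590,385) and (629,415). All ports are empty and nothing else has moved.

```bash
python3 -c "
from bench import env
print(env.hand_in())"
```

```text
the job is handed in; nothing more can be done
None
```

The job is handed in at about 60 s, with no verdict returned: the last pictures show both plugs (the middle port was empty from the start) upright in the tray, the rod back in its stand and the isolator on; early on, one grip went too deep and the fingertips pressed the isolator box with about 40 N, then I backed off.

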